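Dry the painted models under the timer hood

TASK

Stand all the painted craft models upright on the sled, slide the sled along its channel (do not lift it out) until it is fully home under the drying hood, then turn the timer dial to mark 6 and leave it there for three seconds or more. After that turn the dial back to 0, slide the loaded sled all the way out from under the hood to the loading end again, and stand every model upright in the black show box, leaving the other things on the desk where they are.

Things in the scene. Friction and masses are not known exactly. Their poses are not given: they have to be found in the camera images.
- dryer: Fixed drying hood on a straight channel, y -80 (stop; face at -76) to +400 mm (open loading end) in its own frame; origin on the table under the hood's middle. Channel floor 6 mm above the table, 78 mm wide, fence tops at 16 mm, 96 mm over all. White roof over x +-65, y -90 to +86 mm, underside 100 and top 126 mm above the table, on four thin corner legs.
- sled: Plywood sled in the channel, 0.25 kg, 3 mm side play; starts at dryer y 210 to 240 mm. Origin: middle of the tray's underside, axes as the dryer's. Tray 72 (x) by 148 mm (y), floor 5 and rim top 11 mm above the underside, rim 4 mm thick: room for three models in a row along y, 48 mm apart. At the stop its origin is at dryer y -2 mm (home: below 10 mm); slid out: 160 to 330 mm. Push: 1 to 3 N.
- sled_grip (a point): Point to hold on the sled's upright wooden grip, 20 mm below its top. The grip is 14 mm thick (sled x), 30 mm wide (sled y), its top 75 mm above the sled's underside; it stands on a 40 mm wide tongue, 150 mm from the sled's origin towards +y (the open end).
- timer: Fixed white timer unit 125 (x) by 115 (y) by 45 mm high, origin at the middle of its underside. The dial is on the middle of its top, ringed by 11 black marks 0 to 10 (no figures), 0.4 rad apart, clockwise seen from above; marks 0, 5 and 10 are longer and thicker. Mark 0 lies on the unit's -x side (towards the robot).
- dial (a joint): Dial angle in rad, growing clockwise seen from above: 0 = pointer at mark 0 (hard stop), 0.4 per mark, mark 6 = 2.4, mark 10 = 4.0 (hard stop). Starts between 0.2 and 1.4, stays where it is left, 0.04 N m to turn. A setting should be within 0.12 rad (about a third of a division).
- dial_grip (a point): Point to hold on the dial: on its upright axis, 82 mm above the table, 7 mm below the top of its grip bar. The bar is 14 mm thick, 42 long, 32 high, on a disc of 22 mm radius; it lies along the unit's x at dial angle 0. A white line on top marks the half that points at the mark: in the unit's frame it points along pi minus the dial angle.
- showbox: Fixed black open box, 180 by 180 mm and 28 mm high, walls 4 mm, with a white paper floor about 5 mm above the table. Origin: centre of its underside. Room for three models some 55 mm apart.
- house: Model house on a weighted 38 x 38 mm grey base 8 mm thick: cardboard walls 36 mm (x) by 30 mm (y), 8 to 44 mm above the underside, tiled gable roof, ridge along x at 58 mm, 120 g. Origin: centre of its underside, z up. Starts upright on the table, turned at random; one of four models, of which two or three are there. Grip it across its y (30 mm) 34 mm up.
- tower: Model tower block on a weighted 38 x 38 mm grey base 8 mm thick: grey, 30 by 30 mm, top at 62 mm, 130 g. Origin: centre of its underside, z up. Starts upright on the table, turned at random; one of four models, of which two or three are there. Grip it across x or y 34 mm up.
- tree: Model tree on a weighted round grey base 38 mm across, 8 mm thick: thin trunk, green round crown 28 mm across between 18 and 47 mm above the underside, narrowing to the top at 60 mm, 100 g. Origin: centre of its underside, z up. Starts upright on the table, turned at random; one of four models, of which two or three are there. Grip the crown 34 mm up.
- silo: Model silo on a weighted round grey base 38 mm across, 8 mm thick: metal cylinder 32 mm across up to 45 mm, cone roof to 58 mm, 120 g. Origin: centre of its underside, z up. Starts upright on the table, turned at random; one of four models, of which two or three are there. Grip the cylinder 34 mm up.
- glue: White glue bottle 44 mm across, 110 mm high: not part of the job, to be left where it is.
- eraser: White eraser 45 x 20 x 12 mm: not part of the job, to be left where it is.
- tape: Roll of tape 70 mm across, 18 mm high: not part of the job, to be left where it is.
- gluestick: Glue stick 22 mm across, 85 mm high, standing: not part of the job, to be left where it is.
- scissors: Scissors lying flat, 170 mm long: not part of the job, to be left where it is.
- pencup: White pen cup 72 mm across, 95 mm high: not part of the job, to be left where it is.
Mind the look-alikes: they are no part of the job. Leave any blue look-alike of the tower alone.

How it is judged:
On the way, in this order (a step that is already met when the one before it is completed fails the run):
1. every model stands upright in the sled's tray, let go, the sled still out at the loading end (x of house in the frame of sled between -0.03 and 0.03 m and y of house in the frame of sled between -0.068 and 0.068 m and z of house in the frame of sled between 0.001 and 0.013 m and angle between each of house, tower, tree, silo's own z axis and vertical below 0.2 rad and x of tower in the frame of sled between -0.03 and 0.03 m and y of tower in the frame of sled between -0.068 and 0.068 m and z of tower in the frame of sled between 0.001 and 0.013 m and x of tree in the frame of sled between -0.03 and 0.03 m and y of tree in the frame of sled between -0.068 and 0.068 m and z of tree in the frame of sled between 0.001 and 0.013 m and x of silo in the frame of sled between -0.03 and 0.03 m and y of silo in the frame of sled between -0.068 and 0.068 m and z of silo in the frame of sled between 0.001 and 0.013 m and x of sled in the frame of dryer between -0.008 and 0.008 m and z of sled in the frame of dryer below 0.01 m and y of sled in the frame of dryer between 0.16 and 0.33 m and contact force between each of house, tower, tree, silo and the fingers below 0.1 N), for 0.2 s.
2. the loaded sled is fully home under the hood (x of house in the frame of sled between -0.03 and 0.03 m and y of house in the frame of sled between -0.068 and 0.068 m and z of house in the frame of sled between 0.001 and 0.013 m and angle between each of house, tower, tree, silo's own z axis and vertical below 0.2 rad and x of tower in the frame of sled between -0.03 and 0.03 m and y of tower in the frame of sled between -0.068 and 0.068 m and z of tower in the frame of sled between 0.001 and 0.013 m and x of tree in the frame of sled between -0.03 and 0.03 m and y of tree in the frame of sled between -0.068 and 0.068 m and z of tree in the frame of sled between 0.001 and 0.013 m and x of silo in the frame of sled between -0.03 and 0.03 m and y of silo in the frame of sled between -0.068 and 0.068 m and z of silo in the frame of sled between 0.001 and 0.013 m and x of sled in the frame of dryer between -0.008 and 0.008 m and z of sled in the frame of dryer below 0.01 m and y of sled in the frame of dryer below 0.01 m), for 0.2 s.
3. the dial stays at mark 6 (within 0.12 rad) for 2.5 s, the loaded sled being home (all of step 2 and value of joint dial between 2.28 and 2.52 rad), for 2.5 s.
4. the dial is back at 0, the loaded sled still home (all of step 2 and value of joint dial below 0.12 rad), for 0.2 s.
5. the loaded sled is slid back out to the loading end (x of house in the frame of sled between -0.03 and 0.03 m and y of house in the frame of sled between -0.068 and 0.068 m and z of house in the frame of sled between 0.001 and 0.013 m and angle between each of house, tower, tree, silo's own z axis and vertical below 0.2 rad and x of tower in the frame of sled between -0.03 and 0.03 m and y of tower in the frame of sled between -0.068 and 0.068 m and z of tower in the frame of sled between 0.001 and 0.013 m and x of tree in the frame of sled between -0.03 and 0.03 m and y of tree in the frame of sled between -0.068 and 0.068 m and z of tree in the frame of sled between 0.001 and 0.013 m and x of silo in the frame of sled between -0.03 and 0.03 m and y of silo in the frame of sled between -0.068 and 0.068 m and z of silo in the frame of sled between 0.001 and 0.013 m and x of sled in the frame of dryer between -0.008 and 0.008 m and z of sled in the frame of dryer below 0.01 m and y of sled in the frame of dryer between 0.16 and 0.33 m), for 0.2 s.
At the end, for the whole second after the job is handed in: Every model stands upright (within 0.2 rad) on the show box's floor, its middle within 80 mm of the box's along each side, let go and at rest; the sled lies in its channel at the loading end (160 to 330 mm from the hood's middle); the dial is within 0.12 rad of 0 (x of house in the frame of showbox between -0.08 and 0.08 m and y of house in the frame of showbox between -0.08 and 0.08 m and z of house in the frame of showbox between 0.001 and 0.013 m and angle between each of house, tower, tree, silo's own z axis and vertical below 0.2 rad and x of tower in the frame of showbox between -0.08 and 0.08 m and y of tower in the frame of showbox between -0.08 and 0.08 m and z of tower in the frame of showbox between 0.001 and 0.013 m and x of tree in the frame of showbox between -0.08 and 0.08 m and y of tree in the frame of showbox between -0.08 and 0.08 m and z of tree in the frame of showbox between 0.001 and 0.013 m and x of silo in the frame of showbox between -0.08 and 0.08 m and y of silo in the frame of showbox between -0.08 and 0.08 m and z of silo in the frame of showbox between 0.001 and 0.013 m and contact force between each of house, tower, tree, silo and the fingers below 0.1 N and x of sled in the frame of dryer between -0.008 and 0.008 m and z of sled in the frame of dryer below 0.01 m and y of sled in the frame of dryer between 0.16 and 0.33 m and value of joint dial below 0.12 rad and linear speed of each of house, tower, tree, silo, sled below 0.02 m/s); the robot touches nothing.
It fails at once if the sled is lifted from its channel by more than 20 mm (z of sled in the frame of dryer above 0.026 m).
It fails at once if another thing on the desk is moved by more than 30 mm (distance of any of glue, eraser, tape, gluestick, scissors, pencup from where it was at the start of the episode above 0.03 m).
Of house, tower, tree, silo only 2 to 3 are there at a start; the rules pass over those that are not, and their reading is None.
At some moment in a run one of house, tower, tree, silo may be knocked a few centimetres aside while the robot is not near it.
Once in a run the grip may slacken for a moment while it holds something.
It also fails if it takes over 210 s, if anything falls off the work surface, if the arm or the gripper's body presses on something with over 40 N, if the wrist force passes 120 N, or if a joint passes its speed limit or range.

ROBOT

A 7-joint arm with a two-finger parallel gripper is mounted at the origin on the work surface. World frame = base frame: x ahead of the robot, y to its left, z up, the work surface at z = 0. Lengths are in m, angles in rad, forces in N, time in s.
With the tool pointing down it reaches from about 0.425 to 0.925 m from the base axis. Payload 6.8 kg.
Tool frame: the origin (TCP) lies at the very end of the fingers, on their centre line; the grasp point (between the pads) lies 19 mm behind it; z points along the fingers, y is the line along which they close (so a half turn about z gives the same grasp; the last joint's range is limited). The gripper opens to 85 mm and grips with 20 to 120 N. Pads are 22 mm wide; open, the fingers measure 114 mm over their backs; the gripper's body (76 mm by 85 mm) begins 54 mm behind the grasp point. The pads swing forward as they close: fully open they stand 13 mm farther back than shut.
Start: joints at [-1.423, 0.477, 0.022, 1.555, -0.011, 1.109, -0.083], TCP at [0.171, 0.653, 0.231] pointing down, gripper open.
Joint ranges: [-2.96, 2.96], [-0.34, 2.1], [-1.41, 1.46], [0.24, 2.44], [-1.37, 4.51], [0.17, 1.92], [-2.96, 2.96]. Speed limits (rad/s): [2.39, 2.39, 3.14, 3.14, 3.14, 3.14, 3.14].

INTERFACE

Orientations are given as a rotation vector (axis times angle).
In Python, from bench import get_obs, viewer, r gives the robot as it stands. The module is installed in compiled form; this text tells all that it offers.
- The arm moves only by the tool play_rows, never from a script. Its argument "commands" is a list that holds one entry, the list of rows, each a list of 5 numbers: the gripper's target within -1 to 1 (shut at 1, half-way at 0, fully open at -1), then the shift along the tool's x, y, z scaled (see below), then the turn about the tool's z scaled (see below). A call has 1 to 12 rows; each row is the pose to reach, as a shift and turn from the pose commanded when the call began, along the tool's axes at that moment; what a row does not reach only later rows make up. The controller multiplies each number of a shift by 0.2 m and each number of a turn by pi/2 rad. A row lasts 1/12 s, in which the tool goes at most 41.7 mm and 7.16 degrees, less where a joint would pass 70% of its speed; a pose out of reach is approached as far as the arm can. A call with a number of a shift or a turn outside -1 to 1 is refused whole. A call with a gripper value outside its range is refused whole. The fingers move at their own pace and stop on an object; "grip_force" is the grip in N (left out, the last holds). Time passes only in rows, so rows that repeat a pose let the fingers close. It gives the time, the measured TCP pose, the force, the opening and the grip force at its end, in the units of the state.
- get_obs(): the state, without advancing time (a new reading comes with each control period).
- viewer.grab_frame(name): name is "scene" or "side" or "wrist"; returns a dict with "pixels" (420x560x3 uint8, red, green, blue), "fovy" (degrees; the focal length in pixels is half the picture's height over the tangent of half this angle, whatever the lens; pixels are square), "cx", "cy" (the principal point, pixels), "world_to_cam" (4x4, takes a point from world to camera coordinates); the wrist camera has in their place "hand_eye" (4x4, takes a point from camera to tool coordinates, whose origin is the TCP and whose axes are the flange's). Camera axes: x right, y up, looking along -z (the intrinsics and any distortion apply to the point x, -y, -z); pixel columns grow to the right and rows downward; lengths in m; the calibration is good to about 2 mm. A picture is of the moment at which its call begins: read the wrist's pose just before it. There is no depth.
- r.hand_in(): hands the job in; it is judged then, once.
Trained networks look in a picture, given as the dict that the camera call returned (one of the last four; its "shot" number tells which), for a name from the list of things; names that differ only in an ending like _2 or _b are one class to them, and where a whole thing is asked for, a point or a joint stands for the part that bears it (a point fixed in the world has none). Each returns a list of dicts, best first, with "score" (0 to 1); they miss things now and then, are a little off and sometimes report something else, mostly with a low value. They report only what shows in the picture. A call takes as long as a camera call. They do not tell look-alikes from the thing itself.
- viewer.trace(picture, thing): "pixels" (420x560 bool, what is visible of it) and "rect" ([left, top, right, bottom] in pixels, round what is visible of it).
The state is a dict: "clock": time; "joints": joint angles; "qvel": joint speeds; "tau": joint torques, N m; "tcp_pos": TCP position; "orientation": TCP orientation; "contact_force": force on the tool from outside, world axes, zero at the start; "moment": the same for the moment, N m; "grip_width": finger opening in m; "gripper_force": force on a finger pad.
Only numpy, scipy, OpenCV 4.12 (cv2) and the standard library are available. Lean on these libraries where they do the work, as an engineer would, in place of code of your own. Each camera call takes 0.05 s, during which the arm holds its last target. There are 200 camera calls.

## Working session

There is one attempt and no reset: what is moved stays moved. The work goes in short steps, Python scripts to look and compute and a tool call to move; the robot and the scene stay as the last step left them, time stands still between calls to the robot, and variables do not carry over. Pictures are saved under pics/ and viewed, at most 14 in all, crops included, and the job is handed in when it is done.

Besides the shell and the picture viewer there is one more tool, called after "Request:" as name(argument=value, ...), one argument or row to a line, values as JSON. play_rows: Moves the arm, as the interface text tells. Shifts and turns lie within -1 to 1; 1 stands for 0.2 m of shift or pi/2 rad of turn. Its arguments: {"type":"object","properties":{"commands":{"type":"array","items":{"type":"array","items":{"type":"array","items":{"type":"number","minimum":-1,"maximum":1}}}},"grip_force":{"type":"number"}},"required":["commands"]}

```bash
mkdir -p pics; cat > h.py <<'E'
import numpy as np, cv2
from scipy.spatial.transform import Rotation as R
from bench import get_obs, viewer, r
def K(p):
    f=210/np.tan(np.radians(p['fovy'])/2); return f,p['cx'],p['cy']
def campose(p,o=None):
    if 'world_to_cam' in p:
        M=np.linalg.inv(np.array(p['world_to_cam']))
    else:
        T=np.eye(4);T[:3,:3]=R.from_rotvec(o['orientation']).as_matrix();T[:3,3]=o['tcp_pos']
        M=T@np.array(p['hand_eye'])
    return M
def px2w(p,uv,z,o=None):
    f,cx,cy=K(p);M=campose(p,o)
    uv=np.atleast_2d(uv).astype(float)
    d=np.c_[(uv[:,0]-cx)/f,-(uv[:,1]-cy)/f,-np.ones(len(uv))]@M[:3,:3].T
    t=(z-M[2,3])/d[:,2]
    return M[:3,3]+d*t[:,None]
def w2px(p,X,o=None):
    f,cx,cy=K(p);M=np.linalg.inv(campose(p,o))
    X=np.atleast_2d(X)@M[:3,:3].T+M[:3,3]
    return np.c_[cx+f*X[:,0]/-X[:,2],cy-f*X[:,1]/-X[:,2]]
def grab(n,save=None):
    o=get_obs();p=viewer.grab_frame(n)
    if save: cv2.imwrite('pics/'+save,cv2.cvtColor(np.array(p['pixels']),cv2.COLOR_RGB2BGR))
    return p,o
def tool(o,target):  # world shift -> tool axes scaled
    Rm=R.from_rotvec(o['orientation']).as_matrix()
    return Rm.T@(np.array(target)-o['tcp_pos'])/0.2
E
python3 - <<'E'
from h import *
o=get_obs();print({k:np.round(v,3) for k,v in o.items()});print(R.from_rotvec(o['orientation']).as_matrix().round(2))
for n in('scene','side'):
    p,o=grab(n,n+'0.png')
    print(n,p.keys(),p['fovy'],p['cx'],p['cy'],campose(p,o).round(3).tolist())
    for t in 'dryer sled sled_grip timer dial showbox house tower tree silo glue eraser tape gluestick scissors pencup'.split():
        for d in viewer.trace(p,t)[:2]:
            m=d['pixels'];ys,xs=np.nonzero(m);print(t,round(d['score'],2),d['rect'],[round(xs.mean()),round(ys.mean())], px2w(p,[xs.mean(),ys.mean()],0.03,o)[0].round(3))
E
```

```text
{'clock': np.float64(0.0), 'joints': array([-1.423,  0.478,  0.022,  1.556, -0.011,  1.109, -0.083]), 'qvel': array([-0.001,  0.   ,  0.001, -0.002, -0.001, -0.001,  0.001]), 'tau': array([-0.0000e+00, -5.9646e+01,  1.6080e+00, -2.8119e+01,  1.2000e-02,
        1.0000e-02,  0.0000e+00]), 'tcp_pos': array([0.171, 0.652, 0.23 ]), 'orientation': array([-4.010e-01, -3.116e+00,  3.000e-03]), 'contact_force': array([ 0.191,  0.282, -0.155]), 'moment': array([ 0.029, -0.038,  0.037]), 'gripper_force': np.float64(0.0), 'grip_width': np.float64(0.085)}
[[-0.97  0.25 -0.  ]
 [ 0.25  0.97 -0.  ]
 [-0.   -0.   -1.  ]]
scene dict_keys(['pixels', 'fovy', 'cx', 'cy', 'world_to_cam', 'shot']) 55.938185892196586 279.002509658566 210.91308469422086 [[-0.715, -0.514, 0.474, 1.113], [0.699, -0.536, 0.473, 0.545], [0.011, 0.67, 0.743, 0.969], [0.0, 0.0, 0.0, 1.0]]
dryer 0.76 [180.6, 164.2, 313.5, 303.1] [227, 215] [ 0.648 -0.155  0.03 ]
dryer 0.46 [231.8, 230.4, 301.5, 291.6] [269, 261] [0.67  0.064 0.03 ]
sled 0.88 [234.7, 229.8, 301.6, 290.9] [269, 261] [0.67  0.064 0.03 ]
sled_grip 0.87 [231.5, 230.1,
[... 2085 characters left out ...]
[265, 280] [ 0.422 -0.126  0.03 ]
tower 0.76 [240.4, 245.7, 257.5, 271.2] [251, 257] [ 0.445 -0.045  0.03 ]
tower 0.73 [213.7, 234.6, 233.8, 260.4] [222, 247] [0.412 0.038 0.03 ]
glue 0.66 [139.1, 129.0, 153.6, 159.0] [145, 142] [0.508 0.537 0.03 ]
eraser 0.61 [276.4, 245.4, 289.7, 256.8] [283, 252] [ 0.521 -0.096  0.03 ]
tape 0.56 [249.3, 221.5, 274.3, 244.3] [260, 233] [ 0.521 -0.     0.03 ]
gluestick 0.59 [240.5, 244.2, 258.1, 270.4] [251, 257] [ 0.446 -0.044  0.03 ]
scissors 0.89 [192.0, 131.5, 237.8, 159.9] [221, 145] [0.681 0.353 0.03 ]
scissors 0.54 [239.5, 243.5, 256.9, 273.4] [251, 257] [ 0.446 -0.045  0.03 ]
pencup 0.96 [359.7, 358.5, 394.1, 400.2] [373, 378] [ 0.417 -0.497  0.03 ]
```

```bash
python3 -c "
import cv2,numpy as np
for n in('scene','side'):
    a=cv2.imread(f'pics/{n}0.png'); cv2.imwrite(f'pics/{n}0b.png',cv2.resize(a,(800,600),interpolation=cv2.INTER_CUBIC))"
```

```text
(no output)
```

View pics/scene0b.png

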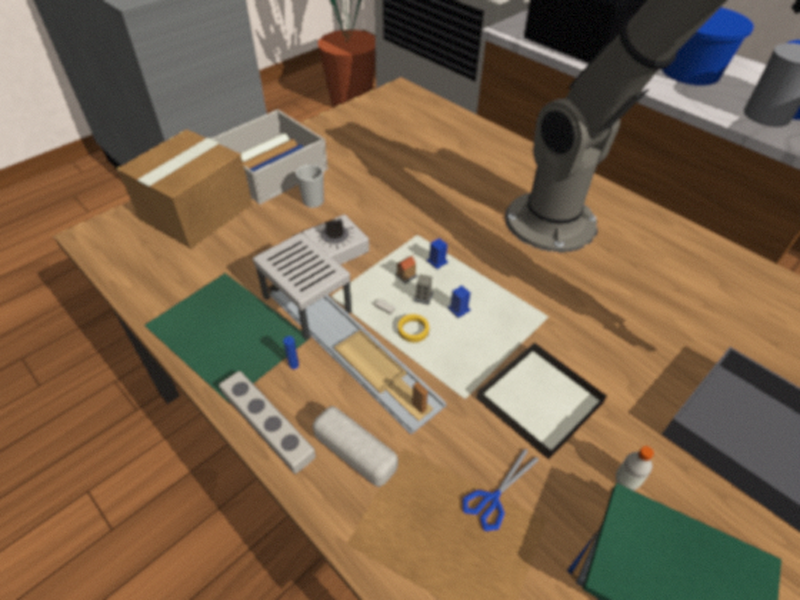

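View pics/side0b.png

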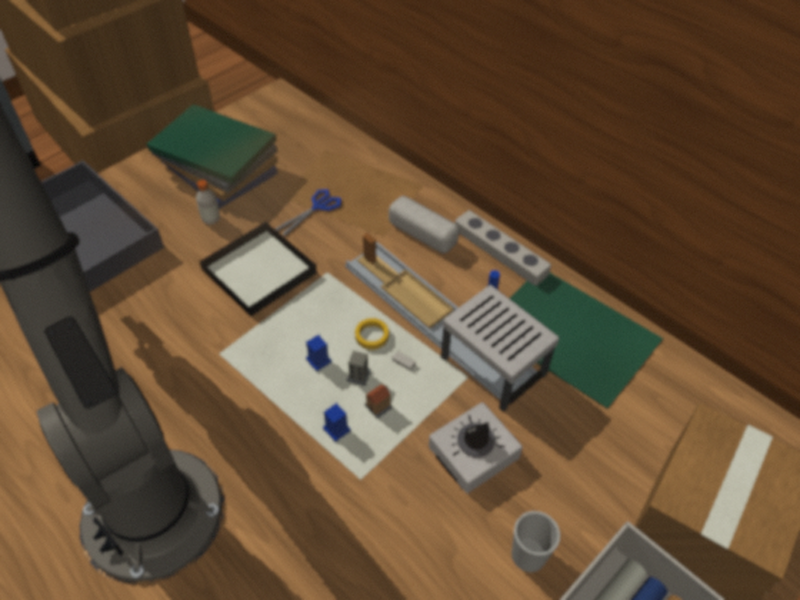

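Request:
play_rows(
  commands=[
    [[-1,-1,-0.85,-0.6,0],[-1,-1,-0.85,-0.6,0],[-1,-1,-0.85,-0.6,0],[-1,-1,-0.85,-0.6,0],[-1,-1,-0.85,-0.6,0],[-1,-1,-0.85,-0.6,0],[-1,-1,-0.85,-0.6,0],[-1,-1,-0.85,-0.6,0]],
  ],
)

```text
clock: 2.37
tcp_pos: [0.3281, 0.4325, 0.3556]
orientation: [0.418, 3.109, 0.006]
contact_force: [1.1, -0.2, 0.7]
grip_width: 0.0858
gripper_force: 0.0
```

Request:
play_rows(
  commands=[
    [[-1,-1,-0.85,0,0],[-1,-1,-0.85,0,0],[-1,-1,-0.85,0,0],[-1,-1,-0.85,0,0],[-1,-1,-0.85,0,0],[-1,-1,-0.85,0,0],[-1,-1,-0.85,0,0],[-1,-1,-0.85,0,0]],
  ],
)

```text
clock: 3.03
tcp_pos: [0.4741, 0.2185, 0.3516]
orientation: [0.413, 3.113, -0.001]
contact_force: [0.4, -0.0, -0.9]
grip_width: 0.0856
gripper_force: 0.0
```

```bash
cat >> h.py <<'E'
def scan(n,things,z=0.03,save=None,k=1):
    p,o=grab(n,save)
    for t in things.split():
        for d in viewer.trace(p,t)[:k]:
            m=d['pixels'];ys,xs=np.nonzero(m)
            if len(xs)==0: continue
            print(t,round(d['score'],2),np.round(d['rect']),[round(xs.mean()),round(ys.mean())], px2w(p,[xs.mean(),ys.mean()],z,o)[0].round(3))
    return p,o
E
python3 - <<'E'
from h import *
p,o=scan('wrist','sled dryer showbox tower house',0.03,'w1.png',2)
print(o['tcp_pos'],o['orientation'],o['clock'],np.array(p['hand_eye']).round(3).tolist(),p['fovy'])
E
```

```text
sled 0.65 [150. 270. 291. 314.] [237, 289] [0.659 0.088 0.03 ]
dryer 0.92 [  0. 251. 299. 404.] [105, 314] [ 0.646 -0.157  0.03 ]
dryer 0.65 [150. 266. 294. 312.] [237, 288] [0.658 0.088 0.03 ]
showbox 0.68 [274.  76. 411. 222.] [344, 148] [0.47  0.314 0.03 ]
showbox 0.16 [149. 212. 192. 249.] [171, 230] [0.525 0.017 0.03 ]
tower 0.84 [ 95. 173. 140. 212.] [115, 194] [ 0.447 -0.043  0.03 ]
tower 0.66 [ 12. 116.  77. 148.] [44, 132] [ 0.335 -0.103  0.03 ]
house 0.8 [ 43. 176.  89. 212.] [66, 193] [ 0.425 -0.116  0.03 ]
[0.4741113  0.21852684 0.35160288] [ 4.12961968e-01  3.11289471e+00 -8.70404222e-04] 3.0333 [[-0.0, 0.945, 0.327, 0.084], [1.0, 0.0, -0.001, -0.001], [-0.001, 0.327, -0.945, -0.143], [0.0, 0.0, 0.0, 1.0]] 68.39986048104814
```

View pics/w1.png

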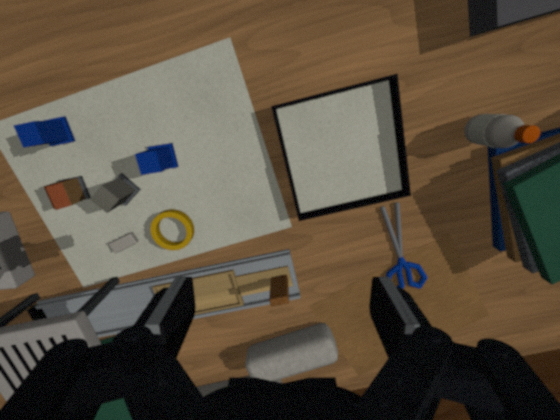

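```bash
python3 - <<'E'
from h import *
p,o=grab('wrist')
q=px2w(p,[[274,107],[397,76],[410,193],[298,219]],0.028,o);print('box',q.mean(0).round(4),np.degrees([np.arctan2(*(q[1]-q[0])[1::-1]),np.arctan2(*(q[2]-q[3])[1::-1])]),np.linalg.norm(np.diff(q,axis=0),axis=1))
q=px2w(p,[[291,252],[300,298],[100,297]],0.016,o);print('chan',q.round(4),np.degrees(np.arctan2(*(q[0]-q[2])[1::-1])))
q=px2w(p,[[280,303],[280,281]],0.08,o);print(q)
q=px2w(p,[[238,303],[243,303],[234,271],[154,288],[240,270]],0.014,o);print(q.round(4))
E
```

```text
box [0.4726 0.3198 0.028 ] [88.86339733 89.40312372] [0.1750761  0.17182847 0.17908501]
chan [[ 0.6176  0.202   0.016 ]
 [ 0.7106  0.1956  0.016 ]
 [ 0.6181 -0.1527  0.016 ]] 90.09322139495946
[[0.66858352 0.1695973  0.08      ]
 [0.63033748 0.17956677 0.08      ]]
[[ 0.6939  0.0835  0.014 ]
 [ 0.6962  0.0923  0.014 ]
 [ 0.6292  0.0962  0.014 ]
 [ 0.6261 -0.0527  0.014 ]
 [ 0.6299  0.1069  0.014 ]]
```

Request:
play_rows(
  commands=[
    [[-1,-0.2,-1,0.2,0],[-1,-0.2,-1,0.2,0],[-1,-0.2,-1,0.2,0],[-1,-0.2,-1,0.2,0],[-1,-0.2,-1,0.2,0],[-1,-0.2,-1,0.2,0],[-1,-0.2,-1,0.2,0],[-1,-0.2,-1,0.2,0]],
  ],
)

```text
clock: 4.05
tcp_pos: [0.4599, 0.0204, 0.3115]
orientation: [0.399, 3.116, 0.001]
contact_force: [0.4, -0.1, -0.6]
grip_width: 0.0855
gripper_force: 0.0
```

```bash
python3 - <<'E'
from h import *
p,o=scan('wrist','sled sled_grip dryer timer dial tower house tape eraser',0.03,'w2.png',2)
print(o['tcp_pos'],o['orientation'],o['clock'])
E
```

```text
sled 0.78 [257. 260. 426. 319.] [332, 286] [0.655 0.05  0.03 ]
sled_grip 0.67 [255. 257. 426. 316.] [331, 286] [0.654 0.05  0.03 ]
sled_grip 0.45 [ 77. 242. 415. 411.] [228, 312] [ 0.659 -0.123  0.03 ]
dryer 0.73 [ 76. 240. 415. 411.] [229, 311] [ 0.66  -0.121  0.03 ]
dryer 0.33 [264. 197. 310. 236.] [287, 217] [0.525 0.01  0.03 ]
timer 0.71 [ 15. 197. 126. 286.] [71, 239] [ 0.478 -0.31   0.03 ]
timer 0.18 [ 39. 234.  76. 279.] [54, 253] [ 0.493 -0.346  0.03 ]
dial 0.92 [ 39. 237.  78. 276.] [55, 253] [ 0.493 -0.344  0.03 ]
tower 0.86 [143.  85. 190. 120.] [166, 103] [ 0.335 -0.103  0.03 ]
tower 0.8 [272. 117. 302. 154.] [287, 135] [0.413 0.039 0.03 ]
house 0.76 [157. 157. 198. 192.] [179, 173] [ 0.424 -0.119  0.03 ]
tape 0.59 [264. 195. 310. 239.] [287, 217] [0.525 0.011 0.03 ]
eraser 0.65 [216. 219. 247. 241.] [230, 231] [ 0.525 -0.076  0.03 ]
[0.45993146 0.02043711 0.31150304] [3.99007852e-01 3.11586661e+00 1.08685819e-03] 4.05
```

View pics/w2.png

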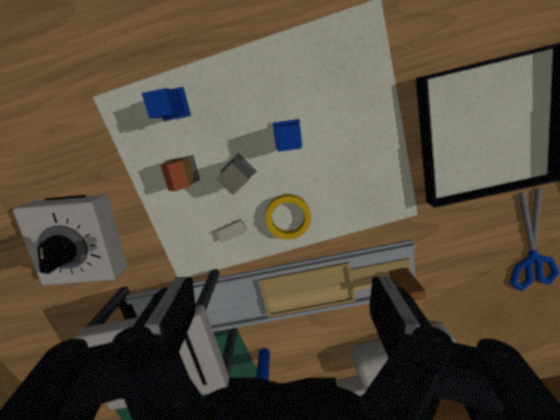

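Request:
play_rows(
  commands=[
    [[-1,0,-0.5,0.5,0],[-1,0,-0.5,0.5,0],[-1,0,-0.5,0.5,0],[-1,0,-0.5,0.5,0],[-1,0,-0.5,0.5,0],[-1,0,-0.5,0.5,0]],
  ],
)

```text
clock: 5.05
tcp_pos: [0.4343, -0.0777, 0.2111]
orientation: [-0.403, -3.115, 0.001]
contact_force: [0.1, 1.4, 0.6]
grip_width: 0.0855
gripper_force: 0.0
```

```bash
python3 - <<'E'
from h import *
p,o=scan('wrist','tower house',0.03,'w3.png',2)
print(o['tcp_pos'],o['orientation'],o['clock'])
a=cv2.imread('pics/w3.png')[60:330,130:490];cv2.imwrite('pics/w3c.png',cv2.resize(a,None,fx=2.2,fy=2.2,interpolation=cv2.INTER_CUBIC))
E
```

```text
tower 0.88 [362. 121. 416. 167.] [389, 144] [0.414 0.04  0.03 ]
tower 0.85 [209.  78. 257. 126.] [233, 103] [ 0.335 -0.102  0.03 ]
[ 0.43427707 -0.07771505  0.21111776] [-4.03263045e-01 -3.11453361e+00  5.32275911e-04] 5.05
```

View pics/w3c.png

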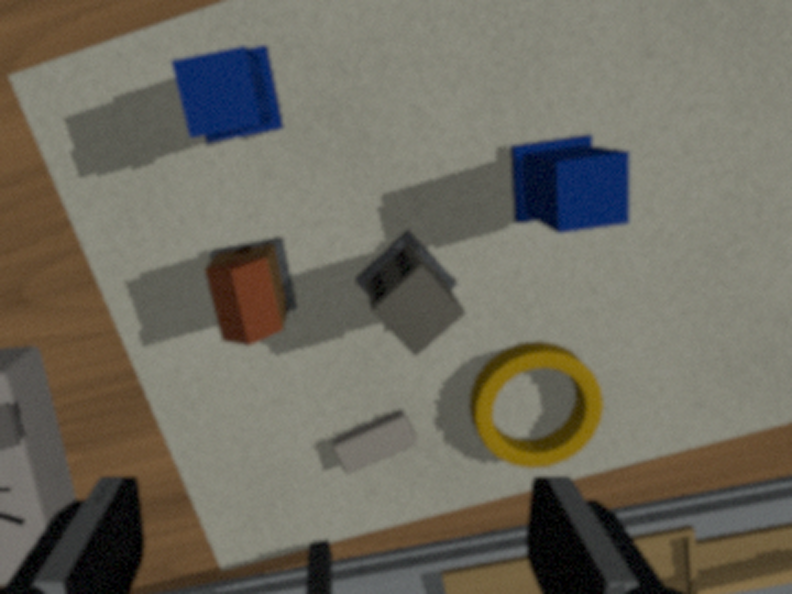

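```bash
python3 - <<'E'
from h import *
p,o=grab('wrist')
f=lambda c,z:px2w(p,np.array(c)/2.2+[130,60],z,o)
ang=lambda a,b:np.degrees(np.arctan2(*(b-a)[1::-1]))
q=f([(420,262),(464,311),(418,353),(372,305)],0.062);print('tower',q.mean(0).round(4),[round(ang(q[i],q[(i+1)%4]),1) for i in range(4)],np.linalg.norm(np.diff(q,axis=0),axis=1))
q=f([(238,257),(250,343)],0.058);print('ridge',q.round(4),q.mean(0),ang(*q))
q=f([(207,267),(218,330),(270,257),(285,328)],0.046);print('eaves',q.round(4),q.mean(0),ang(q[0],q[1]),ang(q[2],q[3]))
q=f([(404,229),(455,284)],0.008);print('towerbase',q.round(4),ang(*q))
q=f([(282,237),(296,307)],0.008);print('housebase',q.round(4),ang(*q))
E
```

```text
tower [ 0.4471 -0.0408  0.062 ] [np.float64(28.2), np.float64(-59.2), np.float64(-151.3), np.float64(118.9)] [0.0305596  0.02829437 0.0314947 ]
ridge [[ 0.405  -0.1131  0.058 ]
 [ 0.4451 -0.1197  0.058 ]] [ 0.42505756 -0.11644218  0.058     ] -9.364449480502655
eaves [[ 0.408  -0.1307  0.046 ]
 [ 0.4386 -0.1352  0.046 ]
 [ 0.4108 -0.1011  0.046 ]
 [ 0.4457 -0.1039  0.046 ]] [ 0.42577458 -0.11775039  0.046     ] -8.304023003881584 -4.519438869293749
towerbase [[ 0.4211 -0.0362  0.008 ]
 [ 0.4561 -0.0166  0.008 ]] 29.263398545425428
housebase [[ 0.4094 -0.0978  0.008 ]
 [ 0.4472 -0.1009  0.008 ]] -4.705865057124499
```

Request:
play_rows(
  commands=[
    [[-0.4,-0.015,0.19,0.4,-0.484],[-0.4,-0.015,0.19,0.4,-0.484],[-0.4,-0.015,0.19,0.4,-0.484],[-0.4,-0.015,0.19,0.4,-0.484],[-0.4,-0.015,0.19,0.4,-0.484],[-0.4,-0.015,0.19,0.4,-0.484],[-0.4,-0.015,0.19,0.4,-0.484],[-0.4,-0.015,0.19,0.4,-0.484]],
  ],
)

```text
clock: 5.92
tcp_pos: [0.4478, -0.0408, 0.1319]
orientation: [-0.781, 3.041, 0.0]
contact_force: [0.1, -0.1, -0.4]
grip_width: 0.0597
gripper_force: 0.0
```

```bash
python3 - <<'E'
from h import *
p,o=grab('wrist','w4.png')
print(o['tcp_pos'],o['orientation'],o['clock'])
print(R.from_rotvec(o['orientation']).as_matrix().round(3))
print(w2px(p,[[.447,-.041,.062],[.425,-.1165,.058]],o))
E
```

```text
[ 0.44780373 -0.04075758  0.13185026] [-7.81063312e-01  3.04145501e+00  3.46719617e-04] 5.9167
[[-0.876 -0.482  0.001]
 [-0.482  0.876  0.001]
 [-0.001 -0.    -1.   ]]
[[283.13912649 228.20113951]
 [203.0630206  151.3870986 ]]
```

View pics/w4.png

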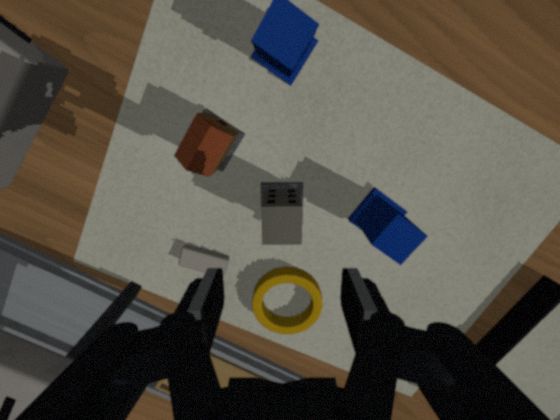

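Request:
play_rows(
  commands=[
    [[-0.4,0,0,0.2,0],[-0.4,0,0,0.4,0],[-0.4,0,0,0.52,0],[-0.4,0,0,0.58,0],[-0.4,0,0,0.58,0],[1,0,0,0.58,0],[1,0,0,0.58,0],[1,0,0,0.58,0],[1,0,0,0.58,0],[1,0,0,0.58,0],[1,0,0,0.58,0],[1,0,0,0.58,0]],
  ],
  grip_force=45,
)

```text
clock: 6.97
tcp_pos: [0.4482, -0.0413, 0.0165]
orientation: [-0.783, 3.04, -0.0]
contact_force: [0.1, 0.6, 8.1]
grip_width: 0.0297
gripper_force: 45.4
```

Request:
play_rows(
  commands=[
    [[1,0,0,-0.1,0],[1,0,0,-0.2,0],[1,0,0,-0.35,0],[1,0,0,-0.5,0],[1,0,0,-0.5,0.1],[1,0,0,-0.5,0.2],[1,0,0,-0.5,0.32],[1,0,0,-0.5,0.322],[1,0,0,-0.5,0.322],[1,0,0,-0.5,0.322]],
  ],
)

```text
clock: 7.8
tcp_pos: [0.447, -0.0413, 0.1156]
orientation: [-0.003, 3.141, 0.0]
contact_force: [-0.6, 0.7, -0.3]
grip_width: 0.0296
gripper_force: 44.9
```

```bash
python3 - <<'E'
from h import *
o=get_obs()
print(R.from_rotvec(o['orientation']).as_matrix().round(3)); print(tool(o,[.664,-.012,.13]))
E
```

```text
[[-1.    -0.002  0.   ]
 [-0.002  1.     0.   ]
 [-0.     0.    -1.   ]]
[-1.08533729  0.1441532  -0.07161331]
```

Request:
play_rows(
  commands=[
    [[1,-0.2,0,-0.2,0],[1,-0.4,0.1,-0.4,0],[1,-0.6,0.2,-0.6,0],[1,-0.7,0.3,-0.6,0],[1,-0.7,0.3,-0.6,0],[1,-0.7,0.3,-0.6,0],[1,-0.7,0.3,-0.6,0]],
  ],
)

```text
clock: 8.38
tcp_pos: [0.5883, 0.0196, 0.2358]
orientation: [-0.006, 3.14, 0.0]
contact_force: [-0.5, -0.7, -1.0]
grip_width: 0.0299
gripper_force: 44.8
```

```bash
python3 - <<'E'
from h import *
p,o=scan('wrist','sled sled_grip dryer',0.017,'w5.png',1)
print(o['tcp_pos'],o['orientation'],o['clock'])
E
```

```text
sled 0.8 [213. 209. 426. 276.] [316, 237] [0.659 0.062 0.017]
sled_grip 0.89 [216. 207. 427. 277.] [316, 237] [0.659 0.062 0.017]
dryer 0.63 [  1. 178. 419. 336.] [129, 251] [ 0.679 -0.178  0.017]
[0.588296   0.01958454 0.23576116] [-6.41371976e-03  3.14015341e+00  2.80068666e-05] 8.3833
```

View pics/w5.png

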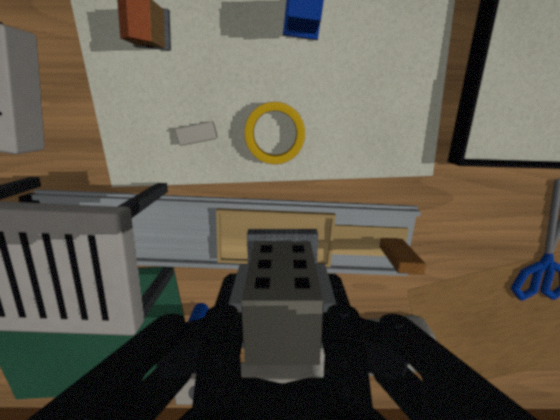

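```bash
python3 - <<'E'
from h import *
p,o=grab('wrist')
f=lambda c,z:px2w(p,np.array(c),z,o).round(4)
print('tray',f([(217,208),(335,212),(217,264)],0.017))
print('fence',f([(38,192),(418,208),(413,275),(200,268)],0.016))
print('griptop',f([(398,256),(424,271),(400,272)],0.081),'gripbase',f([(381,240),(408,240)],.012))
print(w2px(p,[[.657,.156,.081],[.657,.186,.081],[.671,.156,.081],[.671,.186,.081]],o).round())
E
```

```text
tray [[ 0.6161 -0.0633  0.017 ]
 [ 0.6216  0.0815  0.017 ]
 [ 0.6928 -0.0687  0.017 ]]
fence [[ 0.5957 -0.2781  0.016 ]
 [ 0.617   0.1834  0.016 ]
 [ 0.7102  0.1899  0.016 ]
 [ 0.6991 -0.0917  0.016 ]]
griptop [[0.6498 0.1397 0.081 ]
 [0.6678 0.17   0.081 ]
 [0.669  0.1441 0.081 ]] gripbase [[0.6614 0.1437 0.012 ]
 [0.6614 0.1785 0.012 ]]
[[412. 262.]
 [440. 262.]
 [411. 274.]
 [438. 274.]]
```

```bash
python3 - <<'E'
from h import *
import h
p,o=grab('wrist')
g=cv2.cvtColor(cv2.imread('pics/w5.png'),cv2.COLOR_BGR2GRAY).astype(float)
for u in (60,100,170,200,230,270,310,350,390,410): print(u,np.round(g[186:216:1,u-1:u+2].mean(1)).astype(int))
print('row profile right end'); 
for v in (215,225,265,272): print(v,g[v,395:430].astype(int))
E
```

```text
60 [60 58 62 61 64 69 79 76 69 65 72 79 79 81 83 81 80 73 71 67 66 67 65 68
 71 77 84 88 91 90]
100 [ 59  57  61  58  59  61  63  74  81  74  67  71  87 101 105 107 110 118
 116 103  81  71  68  67  67  68  73  80  89  93]
170 [ 93  94  96 100  97  95  97  97  91  86 100 112 101  82  82 101 114 118
 119 119 120 120 120 121 123 123 122 123 121 119]
200 [ 93  91  94  94  94  93  92  95  96  91  81  89 106 103  82  77  94 112
 115 116 117 118 120 121 118 120 122 122 120 120]
230 [ 94  96  96  98  96  94  91  90  90  91  92  88  91 104 109  93  77  91
 113 121 120 114  94  75  80 101 110 114 112 114]
270 [ 94  95  97  98 101  99  96  93  93  89  87  87  84  81  93 111 106  88
  80  97 121 123 122 109  86  73  90 108 113 115]
310 [ 96  96  97  98 101 101  97  96  95  91  90  91  92  90  83  81  99 115
 105  84  83 105 119 122 118 102  76  73  94 111]
350 [ 99  95  96  97  98  98  98  95  95  92  92  92  93  96  95  92  84  88
 105 114 101  79  89 110 120 122 121 123 122 122]
390 [ 93  92  90  93  93  93  94  91  95  93  96  96  95  98  99  99  96  92
  87  91 109 110  92  79  97 116 122 123 124 125]
410 [ 89  88  88  90  88  90  90  89  90  93  94  96  97  97  98  97  95  93
  89  85  96 110 103  80  76  97 115 122 121 122]
row profile right end
215 [125 123 124 126 127 125 122 123 122 122 121 123 121 121 120 124 121 119
 120 120 120 120 118 118 113 109 106 103 102 104 102 102 101 101  99]
225 [122 121 122 120 121 123 122 123 122 122 121 121 120 125 121 124 123 122
 121 113 102 101 102 100 100 102 103 100 103 103 102 102 101 103 104]
265 [34 30 34 43 58 70 76 77 81 79 77 76 77 76 78 75 75 78 79 79 75 74 71 76
 75 77 75 81 75 77 85 89 94 96 93]
272 [115 101  86  74  76  79  79  77  77  79  80  79  79  76  77  76  74  76
  78  74  76  75  78  80  82  83  82  81  83  88  98 102 105 101 104]
```

```bash
python3 - <<'E'
import cv2,numpy as np
a=cv2.imread('pics/side0.png')[150:300,230:400];a=cv2.resize(a,None,fx=2.4,fy=3.9,interpolation=cv2.INTER_CUBIC)
b=cv2.imread('pics/w5.png')[170:300,190:450];b=cv2.resize(b,(800,400),interpolation=cv2.INTER_CUBIC)
cv2.imwrite('pics/c5.png',b)
E
```

```text
(no output)
```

View pics/c5.png

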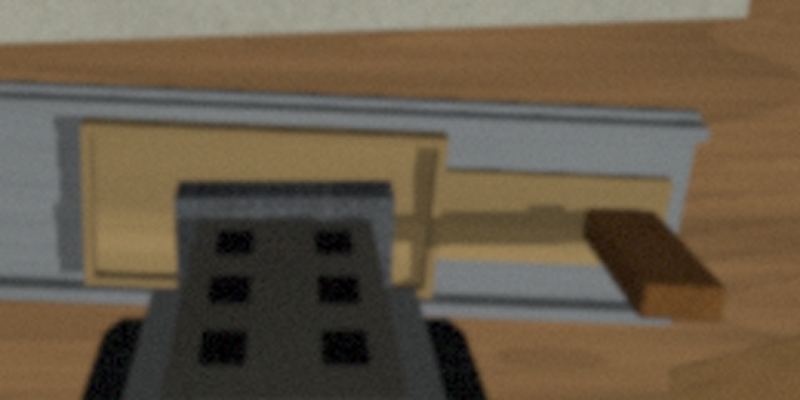

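```bash
python3 - <<'E'
from h import *
p,o=grab('wrist')
f=lambda c,z:px2w(p,np.array(c)/3.077+[190,170],z,o).round(4)
q=f([(83,120),(447,133),(432,298),(83,285)],0.017);print('tray',q,q.mean(0))
print('fence',f([(700,110),(672,322)],0.016))
q=f([(650,283),(722,287),(722,318),(643,318)],0.081);print('griptop',q,q.mean(0))
q=px2w(p,[(60,192),(410,207)],0.016,o);print(q)
E
```

```text
tray [[ 0.618  -0.0631  0.017 ]
 [ 0.6238  0.0823  0.017 ]
 [ 0.6981  0.0799  0.017 ]
 [ 0.6915 -0.0683  0.017 ]] [0.65785 0.0077  0.017  ]
fence [[0.6148 0.1829 0.016 ]
 [0.7105 0.1842 0.016 ]]
griptop [[0.6576 0.1445 0.081 ]
 [0.6592 0.1698 0.081 ]
 [0.6715 0.1716 0.081 ]
 [0.6714 0.1437 0.081 ]] [0.664925 0.1574   0.081   ]
[[ 0.59629875 -0.25136859  0.016     ]
 [ 0.61634102  0.17387253  0.016     ]]
```

```bash
python3 - <<'E'
from h import *
for n,q in(('scene',(294,270)),('side',(259,166))):
    p,o=grab(n); print(n,px2w(p,q,.081)); print(w2px(p,[[.665,.157,.081],[.651,.157,.016],[.61,.183,.016],[.711,.183,.016]]).round())
E
```

```text
scene [[0.66632231 0.1579695  0.081     ]]
[[294. 269.]
 [297. 280.]
 [313. 277.]
 [288. 299.]]
side [[0.66858479 0.15662484 0.081     ]]
[[258. 167.]
 [255. 183.]
 [240. 186.]
 [263. 169.]]
```

Request:
play_rows(
  commands=[
    [[1,-0.17,-0.11,0.1,0.028],[1,-0.34,-0.22,0.3,0.028],[1,-0.34,-0.22,0.5,0.028],[1,-0.34,-0.22,0.7,0.028],[1,-0.34,-0.22,0.8,0.028],[1,-0.34,-0.22,0.8,0.028],[1,-0.34,-0.22,0.8,0.028]],
  ],
)

```text
clock: 9.42
tcp_pos: [0.6538, -0.0258, 0.0741]
orientation: [-0.071, -3.137, 0.001]
contact_force: [1.0, -0.1, 0.5]
grip_width: 0.0297
gripper_force: 44.9
```

```bash
python3 - <<'E'
from h import *
o=get_obs()
print(R.from_rotvec(o['orientation']).as_matrix().round(3)); print(o['tcp_pos'],o['grip_width'],tool(o,[.6566,-.024,.0285]))
E
```

```text
[[-0.999  0.045 -0.004]
 [ 0.045  0.999 -0.   ]
 [ 0.004 -0.001 -1.   ]]
[ 0.65383945 -0.02584075  0.07412915] 0.029741203576512422 [-0.01421077  0.00994242  0.22808969]
```

Request:
play_rows(
  commands=[
    [[1,-0.015,0.01,0.08,0],[1,-0.015,0.01,0.16,0],[1,-0.015,0.01,0.21,0],[1,-0.015,0.01,0.23,0],[1,-0.015,0.01,0.23,0],[1,-0.015,0.01,0.23,0],[-0.3,-0.015,0.01,0.23,0],[-0.3,-0.015,0.01,0.23,0],[-0.3,-0.015,0.01,0.23,0],[-0.3,-0.015,0.01,0.23,0],[-0.3,-0.015,0.01,0.1,0],[-0.3,-0.015,0.01,-0.1,0]],
  ],
)

```text
clock: 10.42
tcp_pos: [0.655, -0.0235, 0.0923]
orientation: [-0.071, -3.133, 0.001]
contact_force: [0.8, 0.4, 0.6]
grip_width: 0.0556
gripper_force: 0.0
```

Request:
play_rows(
  commands=[
    [[-0.4,0,0,-0.4,0],[-0.4,0,0,-0.6,0],[-0.4,0.7,-0.4,-0.6,0.06],[-0.4,1,-0.46,-0.6,0.06],[-0.4,1,-0.46,-0.6,0.06],[-0.4,1,-0.46,-0.6,0.06],[-0.4,1,-0.46,-0.6,0.06],[-0.4,1,-0.46,-0.6,0.06],[-0.4,1,-0.46,-0.6,0.06]],
  ],
)

```text
clock: 11.17
tcp_pos: [0.4505, -0.1086, 0.2159]
orientation: [-0.226, -3.133, -0.004]
contact_force: [-0.7, 0.5, 1.3]
grip_width: 0.0597
gripper_force: 0.0
```

```bash
python3 - <<'E'
from h import *
p,o=scan('wrist','tower house',0.03,'w6.png',3)
print(R.from_rotvec(o['orientation']).as_matrix().round(3)); print(o['tcp_pos'],o['clock'],tool(o,[.425,-.1165,.1]))
print(w2px(p,[[.425,-.1165,.058],[.6566,-.024,.073]],o))
E
```

```text
tower 0.9 [248.  50. 292.  99.] [272, 74] [ 0.335 -0.102  0.03 ]
tower 0.69 [392. 117. 452. 155.] [419, 135] [0.414 0.04  0.03 ]
house 0.93 [247. 148. 285. 194.] [268, 168] [ 0.425 -0.12   0.03 ]
[[-0.99   0.144 -0.   ]
 [ 0.144  0.99   0.002]
 [ 0.     0.002 -1.   ]]
[ 0.45054123 -0.10863936  0.2158719 ] 11.1667 [ 0.1204839  -0.05855365  0.57928068]
[[270.78160783 172.99415188]
 [379.49057943 358.47544634]]
```

View pics/w6.png

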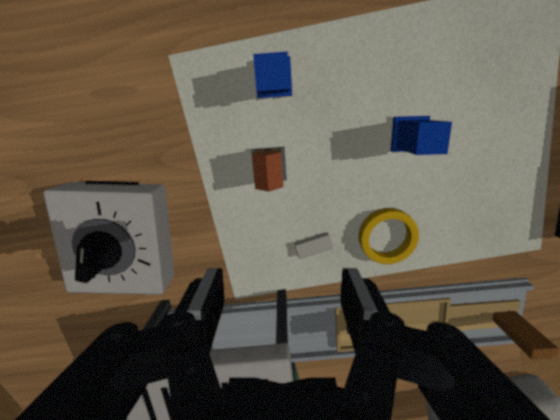

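Request:
play_rows(
  commands=[
    [[-0.4,0.125,-0.065,0.2,-0.042],[-0.4,0.125,-0.065,0.4,-0.042],[-0.4,0.125,-0.065,0.55,-0.042],[-0.4,0.125,-0.065,0.7,-0.042],[-0.4,0.125,-0.065,0.85,-0.042],[-0.4,0.125,-0.065,0.95,-0.042],[-0.4,0.125,-0.065,0.99,-0.042],[-0.4,0.125,-0.065,0.99,-0.042]],
  ],
)

```text
clock: 11.98
tcp_pos: [0.4273, -0.1158, 0.0153]
orientation: [-0.114, -3.136, 0.0]
contact_force: [-0.3, 0.6, 0.6]
grip_width: 0.06
gripper_force: 0.0
```

Request:
play_rows(
  commands=[
    [[1,0,0,0,0],[1,0,0,0,0],[1,0,0,0,0],[1,0,0,0,0],[1,0,0,0,0],[1,0,0,0,0]],
  ],
)

```text
clock: 12.48
tcp_pos: [0.429, -0.1163, 0.0186]
orientation: [0.115, 3.136, -0.0]
contact_force: [-0.5, -0.4, 7.4]
grip_width: 0.029
gripper_force: 45.6
```

Request:
play_rows(
  commands=[
    [[1,0,0,-0.15,0],[1,0,0,-0.3,0],[1,0,0,-0.45,0],[1,0,0,-0.6,0.05],[1,-0.2,0.15,-0.7,0.08],[1,-0.4,0.3,-0.7,0.08],[1,-0.6,0.5,-0.7,0.08],[1,-0.8,0.6,-0.7,0.08],[1,-0.8,0.6,-0.7,0.08]],
  ],
)

```text
clock: 13.23
tcp_pos: [0.5978, -0.0051, 0.158]
orientation: [0.308, 3.125, 0.003]
contact_force: [0.6, -0.1, -1.1]
grip_width: 0.0295
gripper_force: 45.2
```

```bash
python3 - <<'E'
from h import *
p,o=scan('wrist','tower house',0.045,'w7.png',2)
print(R.from_rotvec(o['orientation']).as_matrix().round(3)); print(o['tcp_pos'],o['clock'],tool(o,[.6594,.04,.1]))
print(w2px(p,[[.6566,-.024,.073]],o))
E
```

```text
tower 0.7 [  0. 186. 489. 420.] [157, 287] [ 0.649 -0.137  0.045]
house 0.92 [244. 225. 315. 358.] [281, 284] [ 0.67  -0.021  0.045]
[[-0.981  0.195  0.001]
 [ 0.195  0.981  0.002]
 [-0.001  0.002 -1.   ]]
[ 0.59777756 -0.00512594  0.1580017 ] 13.2333 [-0.25782891  0.28098915  0.29071664]
[[274.58055858 289.07636066]]
```

View pics/w7.png

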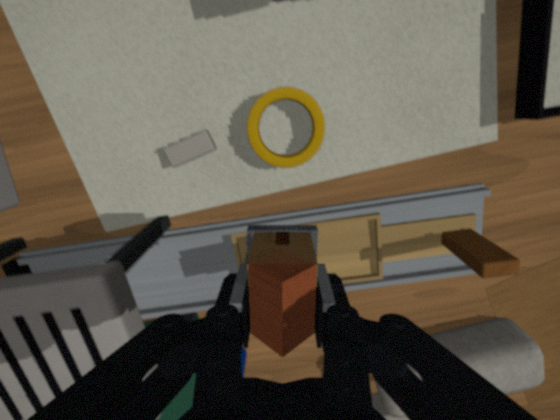

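Request:
play_rows(
  commands=[
    [[1,-0.13,0.14,0.1,-0.05],[1,-0.258,0.281,0.2,-0.097],[1,-0.258,0.281,0.29,-0.097],[1,-0.258,0.281,0.35,-0.097],[1,-0.258,0.281,0.35,-0.097],[1,-0.258,0.281,0.35,-0.097]],
  ],
)

```text
clock: 13.88
tcp_pos: [0.6561, 0.0348, 0.0873]
orientation: [-0.077, -3.139, 0.002]
contact_force: [-0.3, -1.3, -0.9]
grip_width: 0.0293
gripper_force: 45.2
```

```bash
python3 - <<'E'
from h import *
o=get_obs()
print(R.from_rotvec(o['orientation']).as_matrix().round(3)); print(o['tcp_pos'],o['grip_width'],tool(o,[.6594,.04,.0300]))
for n in('scene','side'): p,o=scan(n,'tower house',.045,n+'7.png',3);print(w2px(p,[[.6566,-.024,.045],[.6594,.04,.045]]))
E
```

```text
[[-0.999  0.049 -0.002]
 [ 0.049  0.999 -0.001]
 [ 0.002 -0.001 -1.   ]]
[0.65614262 0.03481466 0.08730639] 0.029312213353529203 [-0.0155497   0.02704494  0.28646955]
tower 0.83 [312. 199. 333. 220.] [322, 211] [0.426 0.049 0.045]
tower 0.75 [302. 164. 316. 189.] [306, 177] [ 0.347 -0.092  0.045]
tower 0.65 [243. 226. 256. 250.] [252, 235] [ 0.65  -0.029  0.045]
house 0.59 [257. 229. 278. 248.] [263, 241] [0.64  0.007 0.045]
[[251.79736649 237.58911311]
 [265.86106658 250.73286604]]
tower 0.87 [223. 284. 244. 310.] [235, 295] [ 0.328 -0.111  0.045]
tower 0.82 [212. 234. 232. 262.] [222, 246] [0.406 0.029 0.045]
tower 0.73 [288. 203. 304. 227.] [298, 214] [ 0.641 -0.037  0.045]
house 0.64 [275. 176. 294. 197.] [282, 189] [0.677 0.064 0.045]
[[298.68316748 208.24867918]
 [283.87400103 195.99490446]]
```

Request:
play_rows(
  commands=[
    [[1,-0.015,0.027,0.1,0],[1,-0.015,0.027,0.18,0],[1,-0.015,0.027,0.25,0],[1,-0.015,0.027,0.285,0],[1,-0.015,0.027,0.285,0],[1,-0.015,0.027,0.285,0],[-0.3,-0.015,0.027,0.285,0],[-0.3,-0.015,0.027,0.285,0],[-0.3,-0.015,0.027,0.285,0],[-0.3,-0.015,0.027,0.285,0],[-0.3,-0.015,0.027,0.15,0],[-0.3,-0.015,0.027,-0.1,0]],
  ],
)

```text
clock: 15.18
tcp_pos: [0.6576, 0.0421, 0.0956]
orientation: [-0.073, -3.132, 0.002]
contact_force: [0.2, 0.8, 0.4]
grip_width: 0.0556
gripper_force: 0.0
```

Request:
play_rows(
  commands=[
    [[-0.4,0,0,-0.3,0],[-0.4,0.2,0.2,-0.5,0],[-0.4,0.4,0.3,-0.6,0],[-0.4,0.5,0.4,-0.6,0],[-0.4,0.5,0.4,-0.6,0],[-0.4,0.5,0.4,-0.6,0]],
  ],
)

```text
clock: 15.68
tcp_pos: [0.5622, 0.1319, 0.221]
orientation: [0.063, 3.141, 0.007]
contact_force: [0.1, 0.9, -1.0]
grip_width: 0.06
gripper_force: 0.0
```

```bash
python3 - <<'E'
from h import *
p,o=scan('wrist','tower house sled_grip',0.041,'w8.png',2)
print(R.from_rotvec(o['orientation']).as_matrix().round(3)); print(o['tcp_pos'],o['clock'])
for n in('scene','side'): scan(n,'tower house',.041,None,3)
E
```

```text
tower 0.92 [116. 239. 169. 292.] [143, 267] [ 0.647 -0.035  0.041]
tower 0.73 [152.  12. 203.  68.] [177, 40] [0.414 0.041 0.041]
house 0.76 [189. 247. 230. 281.] [209, 261] [0.643 0.044 0.041]
sled_grip 0.74 [123. 241. 325. 300.] [244, 266] [0.651 0.084 0.041]
[[-0.999  0.04   0.   ]
 [ 0.04   0.999  0.005]
 [-0.     0.005 -1.   ]]
[0.56220341 0.13187769 0.22102707] 15.6833
tower 0.81 [244. 226. 260. 248.] [253, 235] [ 0.645 -0.031  0.041]
house 0.73 [259. 240. 275. 265.] [267, 253] [0.66  0.047 0.041]
tower 0.86 [223. 283. 244. 309.] [235, 295] [ 0.331 -0.107  0.041]
tower 0.78 [215. 237. 232. 263.] [222, 247] [0.406 0.031 0.041]
tower 0.57 [289. 201. 304. 227.] [298, 213] [ 0.645 -0.033  0.041]
house 0.63 [274. 188. 293. 211.] [283, 199] [0.652 0.036 0.041]
```

View pics/w8.png

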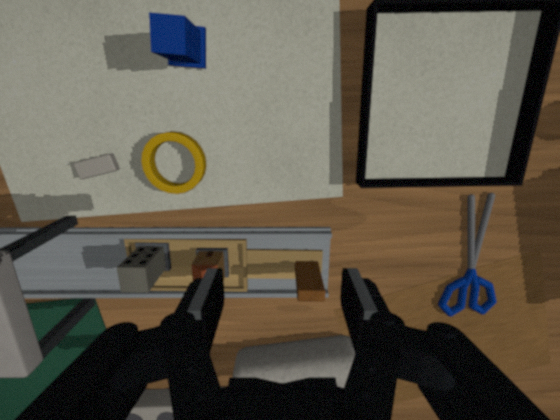

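```bash
python3 - <<'E'
from h import *
p,o=grab('wrist')
print(px2w(p,[(311,294),(296,288),(324,299)],.081,o),o['joints'],tool(o,[.665,.157,.12]))
E
```

```text
[[0.66698758 0.15046389 0.081     ]
 [0.6589431  0.13491841 0.081     ]
 [0.67380773 0.1641235  0.081     ]] [-0.78194117  0.37120692  0.5852332   1.83453383 -0.23858712  1.00703262
  1.42323343] [-0.4916383   0.18079613  0.49222655]
```

Request:
play_rows(
  commands=[
    [[-0.4,-0.2,0.1,0,0.08],[-0.4,-0.4,0.17,0,0.16],[-0.4,-0.49,0.17,0.1,0.24],[-0.4,-0.49,0.17,0.2,0.32],[-0.4,-0.49,0.17,0.2,0.4],[-0.4,-0.49,0.17,0.2,0.48],[-0.4,-0.49,0.17,0.2,0.56],[-0.4,-0.49,0.17,0.2,0.64],[-0.4,-0.49,0.17,0.2,0.72],[-0.4,-0.49,0.17,0.2,0.8],[-0.4,-0.49,0.17,0.2,0.88],[-0.4,-0.49,0.17,0.2,0.96]],
  ],
)

```text
clock: 17.23
tcp_pos: [0.6644, 0.1559, 0.1787]
orientation: [-2.202, -2.241, 0.0]
contact_force: [0.3, 0.1, 0.4]
grip_width: 0.0598
gripper_force: 0.0
```

Request:
play_rows(
  commands=[
    [[-0.4,0,0,0,0.04],[-0.4,0,0,0,0.04],[-0.4,0,0,0,0.04]],
  ],
)

```text
clock: 17.48
tcp_pos: [0.6643, 0.1559, 0.1786]
orientation: [2.262, 2.18, -0.001]
contact_force: [1.1, 0.1, 0.1]
grip_width: 0.0599
gripper_force: 0.0
```

```bash
python3 - <<'E'
from h import *
p,o=scan('wrist','tower house sled_grip',0.041,'w9.png',2)
print(R.from_rotvec(o['orientation']).as_matrix().round(3)); print(o['tcp_pos'],o['clock'],o['joints'].round(2),tool(o,[.665,.156,.042]))
print(w2px(p,[[.665,.157,.081],[.667,.15,.081]],o))
# brown mask of the grip
a=cv2.imread('pics/w9.png');hsv=cv2.cvtColor(a,cv2.COLOR_BGR2HSV)
d=viewer.trace(p,'sled_grip')[0]['pixels']
E
```

```text
tower 0.98 [ 21. 278.  96. 340.] [58, 309] [0.42  0.045 0.041]
tower 0.7 [258. 326. 285. 383.] [270, 354] [ 0.644 -0.025  0.041]
house 0.7 [259. 275. 297. 329.] [279, 301] [0.657 0.045 0.041]
sled_grip 0.67 [249. 169. 316. 363.] [286, 261] [0.666 0.093 0.041]
[[ 0.037  0.999 -0.   ]
 [ 0.999 -0.037 -0.001]
 [-0.001 -0.    -1.   ]]
[0.66432543 0.15585212 0.17859411] 17.4833 [-0.9   0.71  0.92  1.63 -0.62  1.12  0.14] [0.00134436 0.0035647  0.68296864]
[[282.87182439 213.96227325]
 [285.58150717 221.85247354]]
```

View pics/w9.png

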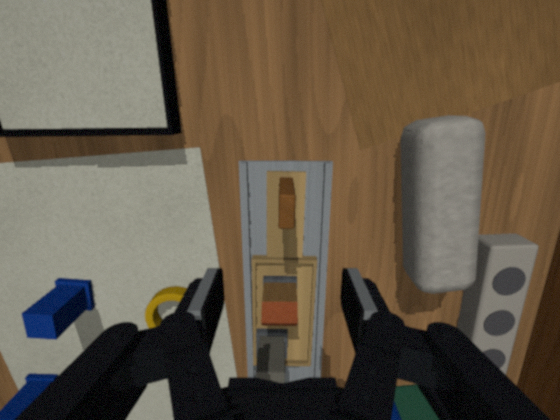

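Request:
play_rows(
  commands=[
    [[-0.4,0.02,0.018,0.2,0],[-0.4,0.02,0.018,0.4,0],[-0.4,0.02,0.018,0.55,0],[-0.4,0.02,0.018,0.65,0],[-0.4,0.02,0.018,0.68,0],[-0.4,0.02,0.018,0.68,0],[1,0.02,0.018,0.68,0],[1,0.02,0.018,0.68,0],[1,0.02,0.018,0.68,0],[1,0.02,0.018,0.68,0],[1,0.02,0.018,0.68,0],[1,0.02,0.018,0.68,0]],
  ],
)

```text
clock: 18.73
tcp_pos: [0.6687, 0.1599, 0.0447]
orientation: [2.265, 2.177, 0.003]
contact_force: [-2.1, 0.6, 7.5]
grip_width: 0.0135
gripper_force: 43.8
```

Request:
play_rows(
  commands=[
    [[1,0,0,0,0],[1,0,0,0,0]],
  ],
)

```text
clock: 18.9
tcp_pos: [0.6687, 0.16, 0.0447]
orientation: [2.265, 2.177, 0.003]
contact_force: [-1.1, -0.2, 6.1]
grip_width: 0.0134
gripper_force: 43.8
```

```bash
python3 - <<'E'
from h import *
o=get_obs()
print(R.from_rotvec(o['orientation']).as_matrix().round(3)); print(o['tcp_pos'],o['contact_force'],o['moment'],o['joints'].round(2))
for n in('scene','side'): scan(n,'tower house',.041,None,3)
E
```

```text
[[ 0.04   0.999  0.002]
 [ 0.999 -0.04   0.001]
 [ 0.001  0.002 -1.   ]]
[0.66874028 0.15997717 0.04469031] [-1.14588655 -0.21042931  6.07299477] [ 0.06326114  0.49165977 -0.34264328] [-0.83  0.86  0.79  1.69 -0.75  0.92  0.22]
tower 0.67 [243. 225. 258. 248.] [253, 235] [ 0.646 -0.031  0.041]
tower 0.67 [319. 206. 335. 218.] [324, 215] [0.431 0.062 0.041]
tower 0.22 [178. 161. 312. 302.] [227, 216] [ 0.654 -0.141  0.041]
house 0.56 [258. 239. 277. 264.] [267, 253] [0.661 0.046 0.041]
house 0.51 [213. 153. 259. 182.] [238, 166] [ 0.478 -0.299  0.041]
house 0.25 [333. 238. 424. 322.] [379, 279] [0.499 0.323 0.041]
tower 0.92 [224. 285. 247. 308.] [235, 296] [ 0.329 -0.111  0.041]
tower 0.58 [286. 201. 305. 228.] [298, 213] [ 0.645 -0.033  0.041]
house 0.53 [275. 189. 293. 213.] [284, 199] [0.654 0.035 0.041]
```

Request:
play_rows(
  commands=[
    [[1,-0.02,0,0,0],[1,-0.06,0,0,0],[1,-0.12,0,0,0],[1,-0.19,0,0,0],[1,-0.26,0,0,0],[1,-0.33,0,0,0],[1,-0.4,0,0,0],[1,-0.46,0,0,0],[1,-0.51,0,0,0],[1,-0.54,0,0,0],[1,-0.55,0,0,0],[1,-0.55,0,0,0]],
  ],
)

```text
clock: 20.2
tcp_pos: [0.6652, 0.0513, 0.0447]
orientation: [-2.263, -2.178, -0.006]
contact_force: [-0.7, 3.4, 7.7]
grip_width: 0.0134
gripper_force: 44.3
```

```bash
python3 - <<'E'
from h import *
o=get_obs()
print(R.from_rotvec(o['orientation']).as_matrix().round(3)); print(o['tcp_pos'],o['contact_force'],o['moment'],o['joints'].round(2))
for n in('scene','side'): scan(n,'tower house',.041,None,3)
E
```

```text
[[ 0.038  0.999  0.003]
 [ 0.999 -0.038  0.003]
 [ 0.003  0.003 -1.   ]]
[0.66516987 0.05126512 0.04465863] [-0.73728454  3.41914711  7.6788116 ] [ 0.58818792  0.28613458 -0.14612508] [-0.69  0.83  0.78  1.75 -0.74  0.89  0.39]
tower 0.82 [314. 199. 334. 217.] [322, 211] [0.421 0.047 0.041]
tower 0.68 [217. 215. 273. 267.] [244, 243] [ 0.684 -0.029  0.041]
tower 0.62 [301. 165. 314. 189.] [307, 177] [ 0.344 -0.093  0.041]
house 0.81 [233. 220. 253. 241.] [243, 231] [ 0.657 -0.063  0.041]
house 0.16 [324. 314. 378. 373.] [346, 348] [0.715 0.384 0.041]
tower 0.91 [226. 284. 246. 309.] [235, 295] [ 0.33  -0.107  0.041]
tower 0.71 [216. 235. 232. 261.] [222, 247] [0.408 0.031 0.041]
tower 0.42 [314. 236. 327. 250.] [322, 242] [ 0.617 -0.152  0.041]
house 0.56 [302. 207. 319. 232.] [309, 217] [ 0.657 -0.066  0.041]
```

Request:
play_rows(
  commands=[
    [[1,-0.02,0,0,0],[1,-0.06,0,0,0],[1,-0.12,0,0,0],[1,-0.19,0,0,0],[1,-0.26,0,0,0],[1,-0.33,0,0,0],[1,-0.39,0,0,0],[1,-0.44,0,0,0],[1,-0.48,0,0,0],[1,-0.51,0,0,0],[1,-0.53,0,0,0],[1,-0.54,0,0,0]],
  ],
)

```text
clock: 21.5
tcp_pos: [0.6614, -0.0552, 0.0447]
orientation: [-2.261, -2.179, -0.008]
contact_force: [-0.6, 9.5, 10.2]
grip_width: 0.0137
gripper_force: 44.6
```

Request:
play_rows(
  commands=[
    [[1,-0.01,0,0,0],[1,-0.02,0,0,0],[1,-0.03,0,0,0],[1,-0.04,0,0,0],[1,-0.04,0,0,0]],
  ],
)

```text
clock: 21.92
tcp_pos: [0.6613, -0.0622, 0.0446]
orientation: [-2.26, -2.18, -0.009]
contact_force: [0.1, 9.3, 9.4]
grip_width: 0.0137
gripper_force: 44.6
```

Request:
play_rows(
  commands=[
    [[1,-0.01,0,0,0],[1,-0.02,0,0,0],[1,-0.03,0,0,0],[1,-0.04,0,0,0],[1,-0.04,0,0,0]],
  ],
)

```text
clock: 22.33
tcp_pos: [0.6613, -0.0622, 0.0446]
orientation: [-2.249, -2.178, -0.019]
contact_force: [-3.7, 24.9, 17.7]
grip_width: 0.0133
gripper_force: 46.9
```

Request:
play_rows(
  commands=[
    [[1,0.03,0,0,0],[1,0.03,0,0,0],[-0.2,0.03,0,0,0],[-0.2,0.03,0,0,0],[-0.2,0.03,0,0,0],[-0.2,0.03,0,0,0],[-0.2,0.03,0,-0.15,0],[-0.2,0.03,0,-0.35,0],[-0.2,0.03,0,-0.6,0],[-0.2,0.03,0,-0.8,0],[-0.2,0.03,0,-0.9,0]],
  ],
)

```text
clock: 23.25
tcp_pos: [0.66, -0.0698, 0.2272]
orientation: [2.264, 2.173, 0.003]
contact_force: [0.9, 0.1, 0.1]
grip_width: 0.0515
gripper_force: 0.0
```

```bash
python3 - <<'E'
from h import *
p,o=scan('wrist','sled_grip',0.081,'w10.png',1)
print(R.from_rotvec(o['orientation']).as_matrix().round(3)); print(o['tcp_pos'],o['clock'],o['contact_force'],o['joints'].round(2),tool(o,[.478,-.31,.2]))
for n in('scene','side'): scan(n,'tower house sled_grip',.041,n+'10.png',2); 
for n in('scene','side'): scan(n,'timer',.045,None,1);scan(n,'dial',.07,None,1)
E
```

```text
[[ 0.041  0.999  0.004]
 [ 0.999 -0.041 -0.001]
 [-0.001  0.004 -1.   ]]
[ 0.66002516 -0.06975061  0.22719463] 23.25 [0.9042233  0.11625922 0.12149456] [-0.61  0.63  0.95  1.64 -0.55  1.16  0.44] [-1.23708656 -0.86110768  0.13387385]
tower 0.77 [316. 198. 334. 220.] [323, 210] [0.42  0.047 0.041]
tower 0.48 [303. 167. 315. 189.] [306, 177] [ 0.346 -0.092  0.041]
house 0.65 [179. 165. 314. 303.] [242, 233] [ 0.664 -0.06   0.041]
sled_grip 0.92 [194. 202. 249. 243.] [231, 226] [ 0.671 -0.102  0.041]
tower 0.73 [225. 286. 246. 311.] [235, 295] [ 0.33  -0.109  0.041]
tower 0.53 [211. 235. 233. 260.] [222, 246] [0.407 0.033 0.041]
sled_grip 0.89 [299. 203. 374. 273.] [327, 239] [ 0.634 -0.155  0.041]
timer 0.57 [214. 162. 261. 182.] [241, 173] [ 0.497 -0.26   0.045]
timer 0.59 [302. 281. 367. 345.] [332, 312] [ 0.471 -0.319  0.045]
dial 0.77 [322. 292. 341. 315.] [334, 305] [ 0.478 -0.316  0.07 ]
```

Request:
play_rows(
  commands=[
    [[-0.2,-0.2,-0.2,0,0],[-0.2,-0.4,-0.4,0,0],[-0.2,-0.6,-0.6,0,0],[-0.2,-0.8,-0.8,0,0],[-0.2,-1,-0.86,0,0],[-0.2,-1,-0.86,0.1,0],[-0.2,-1,-0.86,0.1,0]],
  ],
)

```text
clock: 24.73
tcp_pos: [0.4753, -0.2655, 0.2031]
orientation: [2.27, 2.17, -0.001]
contact_force: [-0.3, -0.6, -0.9]
grip_width: 0.0513
gripper_force: 0.0
```

```bash
python3 - <<'E'
from h import *
p,o=scan('wrist','timer',0.045,'w11.png',1); scan('wrist','dial',.07)
print(R.from_rotvec(o['orientation']).as_matrix().round(3)); print(o['tcp_pos'],o['clock'],o['joints'].round(2))
d=viewer.trace(p,'timer')
x0,y0,x1,y1=[int(v) for v in d[0]['rect']] if d else (100,100,460,400)
x0=max(0,x0-10);y0=max(0,y0-10);a=cv2.imread('pics/w11.png')[y0:y1+10,x0:x1+10]
s=min(800/a.shape[1],600/a.shape[0]);print(x0,y0,s);cv2.imwrite('pics/c11.png',cv2.resize(a,None,fx=s,fy=s,interpolation=cv2.INTER_CUBIC))
E
```

```text
timer 0.94 [228. 170. 358. 290.] [289, 229] [ 0.481 -0.302  0.045]
dial 0.74 [270. 221. 314. 273.] [291, 246] [ 0.483 -0.308  0.07 ]
[[ 0.045  0.999  0.   ]
 [ 0.999 -0.045 -0.001]
 [-0.001  0.    -1.   ]]
[ 0.47532751 -0.26547339  0.20306373] 24.7333 [-0.38  0.45  1.02  1.95 -0.46  1.    0.81]
217 160 4.285714285714286
```

View pics/c11.png

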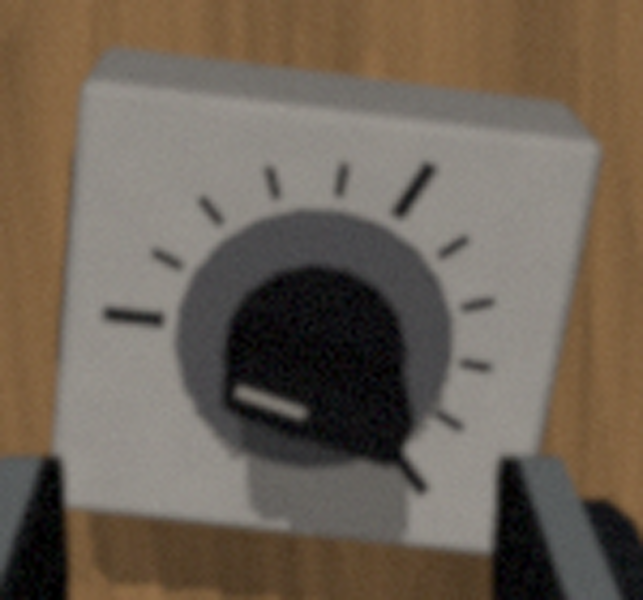

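```bash
python3 - <<'E'
from h import *
p,o=grab('wrist')
f=lambda c,z:px2w(p,np.array(c)/4.2857+[217,160],z,o)
ang=lambda a,b:np.degrees(np.arctan2(*(b-a)[1::-1]))
q=f([(83,85),(597,148),(490,552),(65,505)],.045);print(q.round(4),ang(q[0],q[1]),ang(q[2],q[1]),ang(q[3],q[0]),np.linalg.norm(np.diff(q,axis=0),axis=1))
b=f([(235,392),(305,412)],.089);print('line',b.round(4),'dir',ang(b[1],b[0]))
m=f([(105,315),(162,321),(432,165),(400,214),(403,460),(424,490)],.045);print('marks',m.round(4),'m0 dir',ang(m[1],m[0]),'m5',ang(m[3],m[2]),'m10',ang(m[4],m[5]))
# axis from marks: least squares intersection
A=[];B=[]
for i,j in((0,1),(2,3),(4,5)):
    d=(m[i]-m[j])[:2];n=np.array([-d[1],d[0]])/np.linalg.norm(d);A.append(n);B.append(n@m[i,:2])
print('axis',np.linalg.lstsq(np.array(A),np.array(B),rcond=None)[0], 'disc',f([(315,340)],.049))
print(w2px(p,[[.48,-.31,.089]],o))
E
```

```text
[[ 0.436  -0.2424  0.045 ]
 [ 0.5555 -0.2621  0.045 ]
 [ 0.5319 -0.3708  0.045 ]
 [ 0.4218 -0.3525  0.045 ]] -9.356106494923297 77.72658529371947 82.66691869026022 [0.12114847 0.11123453 0.11156956]
line [[ 0.4697 -0.3009  0.089 ]
 [ 0.4845 -0.3062  0.089 ]] dir 160.24357762698796
marks [[ 0.4364 -0.2999  0.045 ]
 [ 0.4503 -0.3021  0.045 ]
 [ 0.5167 -0.2647  0.045 ]
 [ 0.5091 -0.2766  0.045 ]
 [ 0.5093 -0.3428  0.045 ]
 [ 0.5146 -0.3517  0.045 ]] m0 dir 171.26585147076838 m5 57.21562949258816 m10 -59.00872056547342
axis [ 0.48863629 -0.3081088 ] disc [[ 0.48772642 -0.30686271  0.049     ]]
[[283.45840401 259.98691662]]
```

Request:
play_rows(
  commands=[
    [[-0.2,-0.2,0.073,0,-0.08],[-0.2,-0.207,0.073,0,-0.16],[-0.2,-0.207,0.073,0.1,-0.24],[-0.2,-0.207,0.073,0.1,-0.32],[-0.2,-0.207,0.073,0.2,-0.4],[-0.2,-0.207,0.073,0.2,-0.48],[-0.2,-0.207,0.073,0.2,-0.56],[-0.2,-0.207,0.073,0.2,-0.64],[-0.2,-0.207,0.073,0.2,-0.72],[-0.2,-0.207,0.073,0.2,-0.8],[-0.2,-0.207,0.073,0.2,-0.81],[-0.2,-0.207,0.073,0.2,-0.81]],
  ],
)

```text
clock: 26.03
tcp_pos: [0.4935, -0.3023, 0.1631]
orientation: [0.527, 3.096, 0.001]
contact_force: [0.5, 0.9, -0.0]
grip_width: 0.0511
gripper_force: 0.0
```

```bash
cat > d.py <<'E'
from h import *
p,o=grab('wrist','d.png')
Rm=R.from_rotvec(o['orientation']).as_matrix();print(np.degrees(np.arctan2(Rm[1,1],Rm[0,1])),o['tcp_pos'],o['clock'],o['joints'].round(2),tool(o,[.488,-.3075,.063]))
g=cv2.cvtColor(cv2.imread('pics/d.png'),cv2.COLOR_BGR2GRAY)
c=w2px(p,[[.488,-.3075,.089]],o)[0];print(c)
m=np.zeros_like(g);cv2.circle(m,tuple(int(v) for v in c),45,255,-1)
# white line: bright blob small near axis, enclosed by dark
t=((g>110)&(m>0)).astype(np.uint8)
n,l,s,ce=cv2.connectedComponentsWithStats(t)
for i in range(1,n):
    if 8<s[i,4]<400:
        ys,xs=np.nonzero(l==i);r0=cv2.minAreaRect(np.c_[xs,ys].astype(np.float32));bp=cv2.boxPoints(r0)
        e=[(bp[0]+bp[1])/2,(bp[2]+bp[3])/2] if np.linalg.norm(bp[0]-bp[1])<np.linalg.norm(bp[1]-bp[2]) else [(bp[1]+bp[2])/2,(bp[3]+bp[0])/2]
        w=px2w(p,e,.089,o);k=np.linalg.norm(w[:,:2]-[.488,-.3075],axis=1).argmax();dd=w[k]-w[1-k]
        a=np.degrees(np.arctan2(dd[1],dd[0]));print(s[i,4],ce[i].round(),w.round(4).tolist(),'dir',a.round(1),'dial',np.radians((171.2-a+20)%360-20).round(3))
E
python3 d.py
```

```text
70.66690236302868 [ 0.49354661 -0.30228111  0.163087  ] 26.0333 [-0.01  0.45  0.6   1.89 -0.32  0.9   1.97] [ 0.0177716  -0.03404606  0.50041012]
[274.03668043 222.03399389]
42 [266. 202.] [[0.4649, -0.3054, 0.089], [0.4778, -0.3102, 0.089]] dir 159.7 dial 0.201
```

Request:
play_rows(
  commands=[
    [[-0.2,0.028,-0.048,0.15,0],[-0.2,0.028,-0.048,0.3,0],[-0.2,0.028,-0.048,0.42,0],[-0.2,0.028,-0.048,0.5,0],[-0.2,0.028,-0.048,0.5,0],[1,0.028,-0.048,0.5,0],[1,0.028,-0.048,0.5,0],[1,0.028,-0.048,0.5,0],[1,0.028,-0.048,0.5,0],[1,0.028,-0.048,0.5,0],[1,0.028,-0.048,0.5,0],[1,0.028,-0.048,0.5,0]],
  ],
  grip_force=25,
)

```text
clock: 27.08
tcp_pos: [0.4852, -0.3122, 0.0645]
orientation: [0.528, 3.093, -0.003]
contact_force: [0.0, -4.3, 6.6]
grip_width: 0.0135
gripper_force: 31.4
```

```bash
python3 - <<'E'
from h import *
o=get_obs();Rm=R.from_rotvec(o['orientation']).as_matrix()
print(np.degrees(np.arctan2(Rm[1,1],Rm[0,1])),o['tcp_pos'],o['contact_force'],Rm.T@o['contact_force'],Rm.T@o['moment'],o['grip_width'],o['joints'].round(2))
E
```

```text
70.61027350344717 [ 0.48518201 -0.31216987  0.06453936] [ 0.00823775 -4.26363654  6.62916072] [-1.44938471 -4.02875977 -6.61761399] [ 0.90529887 -0.31802859  0.03029707] 0.013546836678124818 [ 0.08  0.58  0.51  1.95 -0.42  0.71  2.08]
```

Request:
play_rows(
  commands=[
    [[1,0,-0.014,0,0.03],[1,0,-0.014,0,0.09],[1,0,-0.014,0,0.16],[1,0,-0.014,0,0.23],[1,0,-0.014,0,0.3],[1,0,-0.014,0,0.37],[1,0,-0.014,0,0.44],[1,0,-0.014,0,0.51],[1,0,-0.014,0,0.58],[1,0,-0.014,0,0.65],[1,0,-0.014,0,0.7],[1,0,-0.014,0,0.7]],
  ],
)

```text
clock: 28.08
tcp_pos: [0.4825, -0.3147, 0.0645]
orientation: [2.074, 2.358, -0.002]
contact_force: [-4.6, -2.6, 13.7]
grip_width: 0.0139
gripper_force: 32.5
```

```bash
cat > s.py <<'E'
from h import *
o=get_obs();Rm=R.from_rotvec(o['orientation']).as_matrix()
a=np.degrees(np.arctan2(Rm[1,1],Rm[0,1]))
print(a,'dial if held',np.radians(171.2-(a+90)),o['tcp_pos'],o['contact_force'],Rm.T@o['contact_force'],Rm.T@o['moment'],o['grip_width'],o['joints'].round(2))
E
python3 s.py
```

```text
7.331566916557433 dial if held 1.2892473705951797 [ 0.48247695 -0.31465827  0.06447329] [-4.56625973 -2.5760697  13.7304448 ] [ -1.99640046  -4.85518509 -13.72783815] [ 1.05046483 -0.45880662  0.00139445] 0.01385236557625618 [-0.11  0.68  0.8   1.97 -0.68  0.79  1.21]
```

Request:
play_rows(
  commands=[
    [[1,0,-0.01,0,0.04],[1,0,-0.01,0,0.11],[1,0,-0.01,0,0.18],[1,0,-0.01,0,0.25],[1,0,-0.01,0,0.32],[1,0,-0.01,0,0.39],[1,0,-0.01,0,0.46],[1,0,-0.01,0,0.53],[1,0,-0.01,0,0.6],[1,0,-0.01,0,0.67],[1,0,-0.01,0,0.707],[1,0,-0.01,0,0.707]],
  ],
)

```text
clock: 29.08
tcp_pos: [0.4791, -0.3133, 0.0644]
orientation: [-3.004, -0.911, 0.002]
contact_force: [-9.2, 3.6, 21.9]
grip_width: 0.0136
gripper_force: 33.5
```

```bash
python3 s.py
```

```text
-56.24391502856246 dial if held 2.398848854079731 [ 0.47906311 -0.31333141  0.0644432 ] [-9.22279645  3.6173521  21.89230078] [ -5.66946416  -8.18816199 -21.8684527 ] [ 1.59623485 -1.09995186  0.03312758] 0.013555565216573588 [-0.25  0.83  1.06  1.98 -0.93  0.93  0.32]
```

Request:
play_rows(
  commands=[
    [[-0.2,0,0,0,0],[-0.2,0,0,0,0],[-0.2,0,0,0,0],[-0.2,0,0,0,0],[-0.2,0,0,-0.15,0],[-0.2,0,0,-0.3,0],[-0.2,0,0,-0.45,0],[-0.2,0,0,-0.5,0],[-0.2,0,0,-0.5,0]],
  ],
)

```text
clock: 29.83
tcp_pos: [0.4824, -0.3141, 0.1652]
orientation: [3.001, 0.92, 0.005]
contact_force: [0.7, -0.2, 0.1]
grip_width: 0.051
gripper_force: 0.0
```

```bash
sed -i 's/\.488,-\.3075/.4815,-.3135/g' d.py; python3 d.py; python3 - <<'E'
from h import *
p,o=scan('side','dial',.07,'sd.png'); scan('wrist','timer dial',.07)
E
```

```text
-55.93193763784699 [ 0.4824338  -0.31405322  0.16521427] 29.8333 [-0.35  0.72  1.22  1.91 -0.78  1.08  0.22] [-0.00349787 -0.00664937  0.51104494]
[279.48307322 225.7290183 ]
37 [278. 211.] [[0.4963, -0.3018, 0.089], [0.4845, -0.3097, 0.089]] dir 33.8 dial 2.398
dial 0.75 [325. 295. 341. 312.] [333, 304] [ 0.477 -0.313  0.07 ]
timer 0.86 [191. 110. 376. 290.] [282, 201] [ 0.493 -0.305  0.07 ]
dial 0.78 [260. 188. 307. 253.] [281, 215] [ 0.483 -0.311  0.07 ]
```

Request:
play_rows(
  commands=[
    [[-0.2,0,0,0,0],[-0.2,0,0,0,0],[-0.2,0,0,0,0],[-0.2,0,0,0,0],[-0.2,0,0,0,0],[-0.2,0,0,0,0],[-0.2,0,0,0,0],[-0.2,0,0,0,0],[-0.2,0,0,0,0],[-0.2,0,0,0,0],[-0.2,0,0,0,0],[-0.2,0,0,0,0]],
  ],
)

```text
clock: 31.13
tcp_pos: [0.4811, -0.3133, 0.163]
orientation: [3.004, 0.92, 0.0]
contact_force: [-0.6, -0.0, 0.3]
grip_width: 0.0517
gripper_force: 0.0
```

Request:
play_rows(
  commands=[
    [[-0.2,0,0,0,0],[-0.2,0,0,0,0],[-0.2,0,0,0,0],[-0.2,0,0,0,0],[-0.2,0,0,0,0],[-0.2,0,0,0,0],[-0.2,0,0,0,0],[-0.2,0,0,0,0],[-0.2,0,0,0,0],[-0.2,0,0,0,0],[-0.2,0,0,0,0],[-0.2,0,0,0,0]],
  ],
)

```text
clock: 32.13
tcp_pos: [0.4811, -0.3133, 0.1629]
orientation: [-3.004, -0.919, 0.0]
contact_force: [-0.4, 1.6, -0.2]
grip_width: 0.0513
gripper_force: 0.0
```

Request:
play_rows(
  commands=[
    [[-0.2,0,0,0,0],[-0.2,0,0,0,0],[-0.2,0,0,0,0],[-0.2,0,0,0,0],[-0.2,0,0,0,0],[-0.2,0,0,0,0],[-0.2,0,0,0,0],[-0.2,0,0,0,0],[-0.2,0,0,0,0],[-0.2,0,0,0,0],[-0.2,0,0,0,0],[-0.2,0,0,0,0]],
  ],
)

```text
clock: 33.13
tcp_pos: [0.4812, -0.3133, 0.163]
orientation: [-3.004, -0.92, -0.0]
contact_force: [0.3, -0.2, -0.1]
grip_width: 0.0514
gripper_force: 0.0
```

Request:
play_rows(
  commands=[
    [[-0.2,-0.005,-0.006,0.15,0],[-0.2,-0.005,-0.006,0.3,0],[-0.2,-0.005,-0.006,0.42,0],[-0.2,-0.005,-0.006,0.5,0],[-0.2,-0.005,-0.006,0.5,0],[1,-0.005,-0.006,0.5,0],[1,-0.005,-0.006,0.5,0],[1,-0.005,-0.006,0.5,0],[1,-0.005,-0.006,0.5,0],[1,-0.005,-0.006,0.5,0],[1,-0.005,-0.006,0.5,0]],
  ],
)

```text
clock: 34.05
tcp_pos: [0.4798, -0.3128, 0.0644]
orientation: [-3.004, -0.92, -0.002]
contact_force: [-3.4, 2.1, 5.2]
grip_width: 0.0134
gripper_force: 27.2
```

```bash
python3 s.py
```

```text
-55.950456333620515 dial if held 2.3937270336343883 [ 0.47975196 -0.31275438  0.06440045] [-3.37260636  2.14999215  5.1805816 ] [-1.5840133  -3.66935086 -5.18286906] [ 0.75403422 -0.12144878 -0.00406396] 0.013405256253830653 [-0.25  0.82  1.06  1.98 -0.93  0.93  0.32]
```

Request:
play_rows(
  commands=[
    [[1,0,0,0,-0.04],[1,0,0,0,-0.11],[1,0,0,0,-0.18],[1,0,0,0,-0.25],[1,0,0,0,-0.32],[1,0,0,0,-0.39],[1,0,0,0,-0.46],[1,0,0,0,-0.53],[1,0,0,0,-0.6],[1,0,0,0,-0.67],[1,0,0,0,-0.74],[1,0,0,0,-0.76]],
  ],
)

```text
clock: 35.05
tcp_pos: [0.4823, -0.3137, 0.0645]
orientation: [1.957, 2.45, 0.002]
contact_force: [4.3, -2.3, -3.1]
grip_width: 0.0132
gripper_force: 26.1
```

```bash
python3 s.py
```

```text
12.781582889278596 dial if held 1.1941266475849142 [ 0.48233785 -0.31372556  0.06452031] [ 4.26481269 -2.31872299 -3.13852474] [-3.19364378  3.63139805  3.16686418] [-1.0662084  -0.46701476  0.10547952] 0.013151283060728247 [-0.1   0.66  0.78  1.97 -0.66  0.78  1.29]
```

Request:
play_rows(
  commands=[
    [[1,0,0,0,-0.04],[1,0,0,0,-0.11],[1,0,0,0,-0.18],[1,0,0,0,-0.25],[1,0,0,0,-0.32],[1,0,0,0,-0.39],[1,0,0,0,-0.46],[1,0,0,0,-0.53],[1,0,0,0,-0.6],[1,0,0,0,-0.67],[1,0,0,0,-0.74],[1,0,0,0,-0.75]],
  ],
)

```text
clock: 36.05
tcp_pos: [0.4842, -0.3117, 0.0645]
orientation: [0.263, 3.123, 0.0]
contact_force: [10.0, 3.9, -3.0]
grip_width: 0.0135
gripper_force: 26.2
```

```bash
python3 s.py
```

```text
80.38586070620464 dial if held 0.014209411246590047 [ 0.4842222  -0.31166648  0.06451545] [10.03973     3.87997176 -2.95488324] [-9.22926502  5.49955912  3.02608836] [-1.27303844 -1.72659429  0.08000756] 0.013485774121590693 [ 0.11  0.57  0.46  1.96 -0.39  0.7   2.22]
```

Request:
play_rows(
  commands=[
    [[-0.2,0,0,0,0],[-0.2,0,0,0,0],[-0.2,0,0,0,0],[-0.2,0,0,0,0],[-0.2,0,0,-0.15,0],[-0.2,0,0,-0.3,0],[-0.2,0,0,-0.45,0],[-0.2,0,0,-0.5,0],[-0.2,0,0,-0.5,0]],
  ],
)

```text
clock: 36.8
tcp_pos: [0.4809, -0.3142, 0.1658]
orientation: [0.276, 3.124, -0.003]
contact_force: [0.5, 0.3, 0.2]
grip_width: 0.0509
gripper_force: 0.0
```

```bash
python3 d.py; python3 s.py; python3 - <<'E'
from h import *
o=get_obs();print(tool(o,[.6605,-.065,.2272]))
for n in('scene','side'): scan(n,'sled tower house',.041,None,3)
E
```

```text
79.88705317349176 [ 0.4808796  -0.31421816  0.16581903] 36.8 [ 0.04  0.43  0.56  1.9  -0.29  0.89  2.13] [2.33536198e-04 4.77740716e-03 5.14094811e-01]
[284.31185986 225.41090956]
42 [286. 211.] [[0.4641, -0.3092, 0.089], [0.4782, -0.3116, 0.089]] dir 170.1 dial 0.019
10 [243. 239.] [[0.4861, -0.3461, 0.089], [0.4878, -0.3485, 0.089]] dir -54.0 dial 3.93
79.91661858843867 dial if held 0.022399231190637494 [ 0.4800026  -0.31328725  0.16385892] [ 0.09646714  0.64841376 -0.87308677] [0.02050183 0.65565819 0.87276505] [-0.00632898  0.01651195  0.03637204] 0.05100070542525223 [ 0.04  0.43  0.56  1.9  -0.29  0.89  2.13]
[-0.6719037   1.38013508 -0.31578737]
sled 0.84 [196. 206. 249. 244.] [235, 228] [ 0.668 -0.088  0.041]
sled 0.28 [322. 311. 377. 371.] [346, 348] [0.716 0.383 0.041]
tower 0.77 [314. 198. 330. 218.] [322, 210] [0.422 0.046 0.041]
tower 0.75 [301. 166. 315. 189.] [307, 177] [ 0.342 -0.095  0.041]
sled 0.75 [298. 204. 372. 276.] [326, 232] [ 0.65  -0.136  0.041]
tower 0.64 [223. 284. 247. 307.] [235, 295] [ 0.331 -0.109  0.041]
tower 0.6 [213. 234. 232. 260.] [222, 247] [0.407 0.031 0.041]
tower 0.57 [297. 278. 367. 341.] [332, 313] [ 0.47  -0.318  0.041]
```

Request:
play_rows(
  commands=[
    [[-0.4,0,0,-0.2,0.07],[-0.4,-0.1,0.1,-0.32,0.14],[-0.4,-0.2,0.3,-0.32,0.21],[-0.4,-0.3,0.5,-0.32,0.28],[-0.4,-0.4,0.7,-0.32,0.35],[-0.4,-0.5,0.85,-0.32,0.43],[-0.4,-0.6,1,-0.32,0.51],[-0.4,-0.67,1,-0.32,0.59],[-0.4,-0.67,1,-0.32,0.67],[-0.4,-0.67,1,-0.32,0.75],[-0.4,-0.67,1,-0.32,0.83],[-0.4,-0.67,1,-0.32,0.916]],
  ],
)

```text
clock: 38.25
tcp_pos: [0.6465, -0.1392, 0.2264]
orientation: [-2.26, -2.181, 0.001]
contact_force: [0.7, 0.0, -0.3]
grip_width: 0.0598
gripper_force: 0.0
```

```bash
python3 s.py; python3 - <<'E'
from h import *
o=get_obs();print(tool(o,[.661,-.0622,.1]))
E
```

```text
-2.036709098202142 dial if held 1.4527546322883473 [ 0.64645301 -0.13921698  0.22638921] [ 0.72297199  0.03429739 -0.27053426] [0.06004258 0.72151625 0.26993107] [-0.03449513  0.00292347 -0.01169835] 0.0598445601842782 [-0.46  0.6   0.88  1.64 -0.49  1.15  0.5 ]
[0.3875965  0.05951738 0.63179365]
```

Request:
play_rows(
  commands=[
    [[-0.4,0.2,0.06,0,0],[-0.4,0.388,0.06,0,0],[-0.4,0.388,0.06,0,0],[-0.4,0.388,0.06,0.2,0],[-0.4,0.388,0.06,0.35,0],[-0.4,0.388,0.06,0.35,0],[-0.4,0.388,0.06,0.35,0]],
  ],
)

```text
clock: 38.83
tcp_pos: [0.6597, -0.062, 0.1557]
orientation: [-2.252, -2.187, 0.004]
contact_force: [0.3, 0.5, 0.1]
grip_width: 0.0599
gripper_force: 0.0
```

```bash
python3 s.py; python3 - <<'E'
from h import *
o=get_obs();print(tool(o,[.661,-.0622,.0435]))
p,o=scan('wrist','sled_grip sled house',.081,'w12.png')
print(w2px(p,[[.661,-.0622,.081]],o))
a=cv2.imread('pics/w12.png')[100:330,180:400];cv2.imwrite('pics/c12.png',cv2.resize(a,None,fx=2.5,fy=2.5,interpolation=cv2.INTER_CUBIC))
E
```

```text
-1.693914832739537 dial if held 1.4467717436990695 [ 0.65969943 -0.06196787  0.15571444] [0.34486991 0.46926794 0.09990307] [ 0.47922678  0.33047543 -0.10127168] [ 0.01055942 -0.02032947  0.05168767] 0.05990118268916635 [-0.55  0.67  0.82  1.69 -0.56  1.03  0.44]
[-0.00079899  0.00861167  0.56104443]
sled_grip 0.96 [247. 181. 319. 315.] [284, 249] [ 0.66  -0.081  0.081]
sled 0.9 [245. 183. 319. 316.] [283, 249] [ 0.66  -0.081  0.081]
house 0.58 [258. 294. 297. 318.] [278, 303] [ 0.654 -0.131  0.081]
[[284.20987413 225.51204364]]
```

View pics/c12.png

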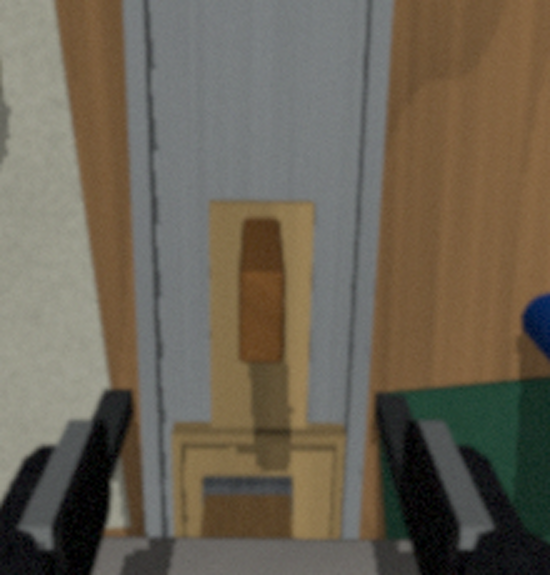

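Request:
play_rows(
  commands=[
    [[-0.4,0,0.009,0.2,0.01],[-0.4,0,0.009,0.4,0.01],[-0.4,0,0.009,0.52,0.01],[-0.4,0,0.009,0.56,0.01],[-0.4,0,0.009,0.56,0.01],[1,0,0.009,0.56,0.01],[1,0,0.009,0.56,0.01],[1,0,0.009,0.56,0.01],[1,0,0.009,0.56,0.01],[1,0,0.009,0.56,0.01],[1,0,0.009,0.56,0.01],[1,0,0.009,0.56,0.01]],
  ],
  grip_force=45,
)

```text
clock: 40.03
tcp_pos: [0.663, -0.0622, 0.0469]
orientation: [2.272, 2.169, 0.003]
contact_force: [-3.5, 1.9, 7.3]
grip_width: 0.0132
gripper_force: 44.6
```

Request:
play_rows(
  commands=[
    [[1,0.02,0,0,0],[1,0.06,0,0,0],[1,0.12,0,0,0],[1,0.19,0,0,0],[1,0.26,0,0,0],[1,0.33,0,0,0],[1,0.4,0,0,0],[1,0.46,0,0,0],[1,0.51,0,0,0],[1,0.54,0,0,0],[1,0.55,0,0,0],[1,0.55,0,0,0]],
  ],
)

```text
clock: 41.03
tcp_pos: [0.6677, 0.0439, 0.0469]
orientation: [2.272, 2.164, -0.003]
contact_force: [-4.2, -6.8, 6.6]
grip_width: 0.0137
gripper_force: 48.2
```

```bash
python3 s.py; python3 - <<'E'
from h import *
for n in('scene','side'): scan(n,'tower house',.041,None,3)
E
```

```text
-2.802028030001813 dial if held 1.4661119674760974 [0.66769656 0.04387606 0.04690617] [-4.24387336 -6.7865991   6.60841918] [-7.01073987 -3.89674849 -6.5882069 ] [ 0.76242239 -1.27242687  0.41355317] 0.0136788614755374 [-0.65  0.81  0.73  1.74 -0.68  0.87  0.34]
tower 0.79 [313. 199. 334. 219.] [322, 210] [0.421 0.046 0.041]
tower 0.62 [302. 169. 316. 190.] [307, 177] [ 0.342 -0.094  0.041]
tower 0.2 [230. 155. 241. 166.] [234, 160] [ 0.466 -0.335  0.041]
house 0.81 [232. 217. 250. 241.] [240, 228] [ 0.656 -0.08   0.041]
tower 0.89 [224. 286. 245. 312.] [235, 295] [ 0.33  -0.109  0.041]
tower 0.69 [250. 224. 273. 246.] [260, 233] [ 0.515 -0.008  0.041]
tower 0.67 [213. 235. 232. 261.] [222, 246] [0.408 0.032 0.041]
house 0.71 [324. 293. 341. 317.] [334, 304] [ 0.492 -0.306  0.041]
```

Request:
play_rows(
  commands=[
    [[1,0.02,0,0,0],[1,0.06,0,0,0],[1,0.12,0,0,0],[1,0.19,0,0,0],[1,0.26,0,0,0],[1,0.33,0,0,0],[1,0.4,0,0,0],[1,0.46,0,0,0],[1,0.51,0,0,0],[1,0.54,0,0,0],[1,0.55,0,0,0],[1,0.55,0,0,0]],
  ],
)

```text
clock: 42.33
tcp_pos: [0.6725, 0.1523, 0.047]
orientation: [2.274, 2.162, -0.005]
contact_force: [-5.8, -8.9, 9.2]
grip_width: 0.0133
gripper_force: 48.9
```

Request:
play_rows(
  commands=[
    [[1,0,0,0,0],[1,0,0,0,0],[1,0,0,0,0],[-0.2,0,0,0,0],[-0.2,0,0,0,0],[-0.2,0,0,0,0],[-0.2,0,0,0,0],[-0.2,0,0,-0.15,0],[-0.2,0,0,-0.35,0],[-0.2,0,0,-0.6,0],[-0.2,0,0,-0.8,0],[-0.2,0,0,-0.9,0]],
  ],
)

```text
clock: 43.33
tcp_pos: [0.6739, 0.1579, 0.2296]
orientation: [2.269, 2.17, 0.006]
contact_force: [1.8, 0.4, 0.7]
grip_width: 0.0513
gripper_force: 0.0
```

```bash
python3 s.py; python3 - <<'E'
from h import *
p,o=scan('wrist','sled tower house',.041,'w13.png',2)
for n in('scene','side'): scan(n,'sled tower house',.041,None,3)
o=get_obs();print(tool(o,[.6594,.04,.2]))
E
```

```text
-2.5673413175540403 dial if held 1.4620159116332028 [0.67394852 0.15785845 0.22956665] [1.8280112  0.35958863 0.6777497 ] [ 0.44200754  1.81308743 -0.66904178] [-0.03982502  0.04790797 -0.06622423] 0.05134359760424134 [-0.88  0.65  0.89  1.56 -0.53  1.19  0.07]
sled 0.79 [246. 172. 308. 344.] [280, 252] [0.669 0.081 0.041]
tower 0.88 [258. 319. 282. 371.] [268, 345] [ 0.646 -0.054  0.041]
tower 0.79 [ 22. 352.  78. 404.] [48, 375] [ 0.342 -0.089  0.041]
house 0.64 [258. 277. 287. 323.] [273, 298] [0.658 0.018 0.041]
sled 0.72 [232. 237. 297. 292.] [270, 265] [0.682 0.083 0.041]
tower 0.63 [239. 224. 256. 245.] [249, 232] [ 0.646 -0.048  0.041]
tower 0.55 [312. 200. 335. 221.] [323, 211] [0.422 0.051 0.041]
house 0.54 [253. 236. 272. 260.] [261, 248] [0.66  0.02  0.041]
sled 0.68 [252. 166. 318. 228.] [276, 194] [0.651 0.066 0.041]
tower 0.72 [212. 235. 234. 262.] [222, 246] [0.408 0.032 0.041]
tower 0.61 [224. 284. 244. 311.] [235, 295] [ 0.33  -0.109  0.041]
tower 0.57 [291. 205. 310. 229.] [303, 215] [ 0.648 -0.049  0.041]
house 0.8 [282. 194. 300. 217.] [290, 204] [0.653 0.008 0.041]
[-0.58985307 -0.03748154  0.12116026]
```

Request:
play_rows(
  commands=[
    [[-0.4,-0.2,-0.038,0,0],[-0.4,-0.4,-0.038,0,0],[-0.4,-0.6,-0.038,0.1,0],[-0.4,-0.725,-0.038,0.25,0],[-0.4,-0.725,-0.038,0.4,0],[-0.4,-0.725,-0.038,0.4,0],[-0.4,-0.725,-0.038,0.4,0]],
  ],
)

```text
clock: 44.52
tcp_pos: [0.6575, 0.0137, 0.1438]
orientation: [-2.269, -2.169, 0.004]
contact_force: [0.3, 0.6, 1.0]
grip_width: 0.06
gripper_force: 0.0
```

```bash
cat > hs.py <<'E'
from h import *
p,o=grab('wrist','hs.png')
Rm=R.from_rotvec(o['orientation']).as_matrix()
a=cv2.cvtColor(cv2.imread('pics/hs.png'),cv2.COLOR_BGR2HSV)
for t,z in(('house',.045),('tower',.045)):
    for d in viewer.trace(p,t)[:2]:
        m=d['pixels'].astype(np.uint8);ys,xs=np.nonzero(m)
        r0=cv2.minAreaRect(np.c_[xs,ys].astype(np.float32))
        print(t,round(d['score'],2),np.round(d['rect']),np.round(r0[0]),np.round(r0[1]),round(r0[2],1),px2w(p,r0[0],z,o).round(4))
# orange roof: z ~.064 (ridge .069)
m=((a[...,0]<14)&(a[...,1]>130)&(a[...,2]>50)).astype(np.uint8)
d=viewer.trace(p,'house')
if d: m&=d[0]['pixels'].astype(np.uint8)
ys,xs=np.nonzero(m)
if len(xs)>50:
    r0=cv2.minAreaRect(np.c_[xs,ys].astype(np.float32));print('roof',len(xs),r0,px2w(p,r0[0],.062,o).round(4))
print(o['tcp_pos'],np.degrees(np.arctan2(Rm[1,1],Rm[0,1])),o['clock'],w2px(p,[[.658,.013,.062],[.652,-.0405,.062]],o))
E
python3 hs.py
```

```text
house 0.69 [256. 187. 305. 240.] [282. 212.] [55. 46.] 90.0 [[0.6573 0.0167 0.045 ]]
tower 0.74 [  1. 162.  48. 216.] [ 24. 190.] [51. 47.] 90.0 [[0.4495 0.0439 0.045 ]]
tower 0.73 [  0. 302.  17. 332.] [  8. 317.] [32. 15.] 90.0 [[ 0.3957 -0.0758  0.045 ]]
roof 1563 ((282.3011169433594, 219.77899169921875), (46.40945053100586, 35.05674362182617), 3.012787342071533) [[0.6575 0.0156 0.062 ]]
[0.65754719 0.01370657 0.14381252] -2.5940269986497073 44.5167 [[283.05672435 222.86419421]
 [278.70955414 283.28304152]]
```

Request:
play_rows(
  commands=[
    [[-0.4,0.007,0,0.2,0],[-0.4,0.007,0,0.4,0],[-0.4,0.007,0,0.54,0],[-0.4,0.007,0,0.576,0],[-0.4,0.007,0,0.576,0],[1,0.007,0,0.576,0],[1,0.007,0,0.576,0],[1,0.007,0,0.576,0],[1,0.007,0,0.576,0],[1,0.007,0,0.576,0],[1,0.007,0,0.576,0],[1,0.007,0,0.576,0]],
  ],
  grip_force=45,
)

```text
clock: 45.72
tcp_pos: [0.6605, 0.0143, 0.0326]
orientation: [2.269, 2.169, 0.006]
contact_force: [-1.0, 0.8, 8.1]
grip_width: 0.0355
gripper_force: 45.8
```

Request:
play_rows(
  commands=[
    [[1,0,0,-0.1,0],[1,0,0,-0.2,0],[1,0,0,-0.35,0],[1,0,0,-0.5,0],[1,0,0,-0.65,0],[1,0.2,-0.2,-0.8,0],[1,0.4,-0.4,-0.8,0],[1,0.6,-0.5,-0.8,0],[1,0.7,-0.6,-0.8,0],[1,0.7,-0.6,-0.8,0],[1,0.7,-0.6,-0.8,0]],
  ],
)

```text
clock: 46.63
tcp_pos: [0.5418, 0.1662, 0.1901]
orientation: [-2.259, -2.177, -0.002]
contact_force: [0.4, 0.7, -1.7]
grip_width: 0.0354
gripper_force: 45.4
```

```bash
python3 s.py; cat > bx.py <<'E'
from h import *
for n in('wrist','scene','side'):
    p,o=grab(n,'bx_%s.png'%n)
    for d in viewer.trace(p,'showbox')[:1]:
        m=d['pixels'].astype(np.uint8)
        c=max(cv2.findContours(m,0,2)[0],key=cv2.contourArea);h=cv2.convexHull(c)
        e=0.01
        while True:
            q=cv2.approxPolyDP(h,e*cv2.arcLength(h,True),True)[:,0]
            if len(q)<=4: break
            e+=.004
        w=px2w(p,q,.028,o);print(n,round(d['score'],2),q.tolist(),w.round(3).tolist(),w.mean(0).round(3))
E
python3 bx.py
```

```text
-2.115511206955879 dial if held 1.4541299885436145 [0.5418378 0.1662231 0.1900727] [ 0.40954379  0.67047738 -1.71975791] [0.67803559 0.38872045 1.7216264 ] [-0.00625782  0.03121259  0.01842952] 0.0354453321020894 [-1.11  0.49  0.94  1.9  -0.48  0.99  0.02]
wrist 0.86 [[306, 0], [302, 141], [118, 142], [93, 0]] [[0.568, 0.336, 0.028], [0.563, 0.22, 0.028], [0.385, 0.225, 0.028], [0.388, 0.343, 0.028]] [0.476 0.281 0.028]
scene 0.75 [[373, 241], [424, 275], [385, 319], [334, 277]] [[0.394, 0.228, 0.028], [0.389, 0.4, 0.028], [0.578, 0.402, 0.028], [0.576, 0.228, 0.028]] [0.484 0.315 0.028]
side 0.88 [[186, 155], [221, 189], [174, 219], [141, 182]] [[0.569, 0.397, 0.028], [0.553, 0.205, 0.028], [0.378, 0.212, 0.028], [0.395, 0.401, 0.028]] [0.473 0.304 0.028]
```

```bash
python3 - <<'E'
from h import *
o=get_obs();print(tool(o,[.475,.341,.028]))
E
```

```text
[ 0.89643058 -0.3980862   0.81071554]
```

Request:
play_rows(
  commands=[
    [[1,0.15,-0.1,0,0],[1,0.3,-0.2,0,0],[1,0.45,-0.3,0,0],[1,0.6,-0.398,0,0],[1,0.75,-0.398,0,0],[1,0.896,-0.398,0.05,0],[1,0.896,-0.398,0.2,0],[1,0.896,-0.398,0.35,0],[1,0.896,-0.398,0.5,0],[1,0.896,-0.398,0.6,0],[1,0.896,-0.398,0.6,0]],
  ],
)

```text
clock: 47.85
tcp_pos: [0.4721, 0.3399, 0.0659]
orientation: [2.273, 2.168, -0.011]
contact_force: [-0.9, -1.1, -1.7]
grip_width: 0.0357
gripper_force: 45.5
```

```bash
python3 - <<'E'
from h import *
o=get_obs();print(tool(o,[.475,.341,.028]),o['tcp_pos'],o['grip_width'])
E
```

```text
[0.00741704 0.01521218 0.1894553 ] [0.47207026 0.33985193 0.06591158] 0.035709273206049816
```

Request:
play_rows(
  commands=[
    [[1,0.007,0.015,0.08,0],[1,0.007,0.015,0.15,0],[1,0.007,0.015,0.19,0],[1,0.007,0.015,0.192,0],[1,0.007,0.015,0.192,0],[-0.4,0.007,0.015,0.192,0],[-0.4,0.007,0.015,0.192,0],[-0.4,0.007,0.015,0.192,0],[-0.4,0.007,0.015,0.192,0],[-0.4,0.007,0.015,0,0],[-0.4,0.007,0.015,-0.3,0],[-0.4,0.007,0.015,-0.6,0]],
  ],
)

```text
clock: 48.85
tcp_pos: [0.4761, 0.343, 0.1543]
orientation: [2.271, 2.17, -0.003]
contact_force: [1.0, 1.6, 1.2]
grip_width: 0.0596
gripper_force: 0.0
```

Request:
play_rows(
  commands=[
    [[-0.4,-0.2,0.2,0,0],[-0.4,-0.4,0.4,0,0],[-0.4,-0.6,0.6,0,0],[-0.4,-0.8,0.8,0,0],[-0.4,-1,0.8,0,0],[-0.4,-1,0.8,0,0],[-0.4,-1,0.8,0,0]],
  ],
)

```text
clock: 49.43
tcp_pos: [0.6299, 0.1271, 0.1546]
orientation: [2.278, 2.156, -0.0]
contact_force: [0.2, -1.5, 0.0]
grip_width: 0.0597
gripper_force: 0.0
```

```bash
python3 hs.py;  python3 - <<'E'
from h import *
for n in('scene','side'): scan(n,'tower house',.035,None,3)
o=get_obs();print(tool(o,[.654,-.0405,.15]))
E
```

```text
tower 0.83 [  7. 374.  59. 420.] [ 28. 394.] [16. 69.] 45.0 [[ 0.3455 -0.0654  0.045 ]]
tower 0.73 [ 30. 267. 109. 336.] [ 69. 301.] [50. 91.] 49.5 [[0.4226 0.048  0.045 ]]
roof 125 ((296.5974426269531, 226.00778198242188), (629.7711181640625, 270.8052978515625), 23.337858200073242) [[0.6416 0.1186 0.062 ]]
[0.6298526  0.12710591 0.1545706 ] -3.158884763960793 49.4333 [[318.73329526 330.94431421]
 [313.52424109 375.69538967]]
tower 0.62 [241. 223. 256. 246.] [249, 232] [ 0.645 -0.051  0.035]
house 0.58 [380. 270. 398. 291.] [389, 281] [0.481 0.344 0.035]
tower 0.82 [215. 237. 233. 261.] [222, 246] [0.411 0.036 0.035]
tower 0.79 [225. 285. 244. 306.] [235, 295] [ 0.332 -0.105  0.035]
tower 0.52 [292. 203. 309. 230.] [303, 215] [ 0.652 -0.045  0.035]
house 0.57 [167. 172. 182. 190.] [174, 179] [0.473 0.333 0.035]
house 0.55 [359. 358. 395. 399.] [374, 378] [ 0.416 -0.499  0.035]
[-0.88670468  0.17365055  0.01458445]
```

Request:
play_rows(
  commands=[
    [[-0.4,-0.2,0.1,0,0],[-0.4,-0.4,0.174,0,0],[-0.4,-0.6,0.174,0,0],[-0.4,-0.75,0.174,0,0],[-0.4,-0.887,0.174,0.03,0],[-0.4,-0.887,0.174,0.03,0],[-0.4,-0.887,0.174,0.03,0]],
  ],
)

```text
clock: 50.52
tcp_pos: [0.6536, -0.0441, 0.1471]
orientation: [2.275, 2.167, -0.001]
contact_force: [1.1, 1.0, -0.4]
grip_width: 0.0598
gripper_force: 0.0
```

```bash
python3 hs.py;python3 - <<'E'
from h import *
p,o=grab('wrist','t.png')
g=cv2.cvtColor(cv2.imread('pics/t.png'),cv2.COLOR_BGR2GRAY)
c=w2px(p,[[.654,-.0405,.073]],o)[0];print(c)
print(w2px(p,np.array([[.654,-.0405,.073]])+np.array([[-.015,-.015,0],[.015,.015,0]]),o))
d=[k for k in viewer.trace(p,'tower') if abs(k['rect'][0]-c[0])<80]
for k in d:
    m=k['pixels'].astype(np.uint8);ys,xs=np.nonzero(m);print(k['score'],k['rect'],cv2.minAreaRect(np.c_[xs,ys].astype(np.float32)))
v0,u0=int(c[1]),int(c[0])
print('rowprof',g[v0,u0-45:u0+45]);print('colprof',g[v0-70:v0+50,u0])
E
```

```text
tower 0.9 [  0.  98.  33. 147.] [ 17. 122.] [45. 34.] 90.0 [[0.4558 0.0388 0.045 ]]
tower 0.58 [258. 190. 295. 250.] [274. 219.] [62. 41.] 90.0 [[ 0.6469 -0.0486  0.045 ]]
roof 108 ((495.0555419921875, 210.4235076904297), (432.8196105957031, 72.71939086914062), 78.26142883300781) [[ 0.8193 -0.0439  0.062 ]]
[ 0.65356173 -0.0441322   0.1471009 ] -2.7936919167896717 50.5167 [[284.37208568 146.34469363]
 [279.88490794 216.26569742]]
[281.49905068 226.58572829]
[[262.84899144 245.55788736]
 [300.97993284 206.76839739]]
0.82 [257.6, 193.8, 296.8, 254.5] ((273.87481689453125, 224.00851440429688), (41.10301971435547, 62.8701286315918), 1.3019527196884155)
rowprof [ 89  96 101 114 116 117 116 119 116 112  95  77  88 109 112 111 107  99
  91  89  91  90  87  89  91  88  88  90  88  92  89  90  89  86  86  89
  87  91  91  90  86  90  89  89  90  89  86  91  87  90  89  90  88  90
  90  89  88  86  89 107 117 119 120 122 122 122 124 128 130 128 129 128
 130 128 127 124 123 121 119 120 119 120 118 115 106  91  97 106 108 111]
colprof [112 112 112 113 110 113 111 111 112 113 109 111 110 111 110 111 110 112
 110 113 111 112 111 111 111 111 111 111 112 109 108 108 111 112 109 107
  93  74  69  77  76  75  71  70  67  67  68  64  69  66  67  66  70  69
  66  70  65  65  66  67  67  70  72  80  85  89  87  88  87  88  89  88
  86  91  90  90  91  88  89  87  87  86  91  89  85  85  87  87  83  84
  86  87  85  84  84  84  83  84  85  80  83  79  81  77  76  79  82  80
  80  81  79  79  79  78  79  81  79  80  77  80]
```

Request:
play_rows(
  commands=[
    [[-0.4,-0.03,-0.028,0.2,0],[-0.4,-0.03,-0.028,0.4,0],[-0.4,-0.03,-0.028,0.55,0],[-0.4,-0.03,-0.028,0.593,0],[-0.4,-0.03,-0.028,0.593,0],[1,-0.03,-0.028,0.593,0],[1,-0.03,-0.028,0.593,0],[1,-0.03,-0.028,0.593,0],[1,-0.03,-0.028,0.593,0],[1,-0.03,-0.028,0.593,0],[1,-0.03,-0.028,0.593,0],[1,-0.03,-0.028,0.593,0]],
  ],
  grip_force=45,
)

```text
clock: 51.82
tcp_pos: [0.6499, -0.0482, 0.0309]
orientation: [2.269, 2.169, 0.004]
contact_force: [-0.7, 0.1, 7.4]
grip_width: 0.0296
gripper_force: 45.5
```

Request:
play_rows(
  commands=[
    [[1,0,0,-0.1,0],[1,0,0,-0.2,0],[1,0,0,-0.35,0],[1,0,0,-0.5,0],[1,0,0,-0.65,0],[1,0.2,-0.2,-0.8,0],[1,0.4,-0.4,-0.8,0],[1,0.6,-0.5,-0.8,0],[1,0.8,-0.5,-0.8,0],[1,1,-0.5,-0.8,0],[1,1,-0.5,-0.8,0],[1,1,-0.5,-0.8,0]],
  ],
)

```text
clock: 52.82
tcp_pos: [0.5564, 0.1657, 0.1887]
orientation: [-2.257, -2.181, -0.005]
contact_force: [-0.2, 0.7, -1.3]
grip_width: 0.0296
gripper_force: 45.1
```

```bash
python3 - <<'E'
from h import *
o=get_obs();print(tool(o,[.475,.281,.15]),o['tcp_pos'],o['grip_width'])
E
```

```text
[ 0.56150809 -0.4265652   0.19635825] [0.55644337 0.16568436 0.18874933] 0.029624294001198107
```

Request:
play_rows(
  commands=[
    [[1,0.12,-0.15,0,0],[1,0.25,-0.3,0,0],[1,0.4,-0.427,0,0],[1,0.561,-0.427,0,0],[1,0.561,-0.427,0.1,0],[1,0.561,-0.427,0.25,0],[1,0.561,-0.427,0.4,0],[1,0.561,-0.427,0.55,0],[1,0.561,-0.427,0.6,0],[1,0.561,-0.427,0.6,0]],
  ],
)

```text
clock: 53.65
tcp_pos: [0.476, 0.2714, 0.0671]
orientation: [-2.271, -2.17, 0.006]
contact_force: [-0.4, -0.8, -0.6]
grip_width: 0.0295
gripper_force: 45.5
```

```bash
python3 - <<'E'
from h import *
o=get_obs();print(tool(o,[.475,.281,.026]),o['tcp_pos'],o['grip_width'])
for n in('scene','side'): scan(n,'tower house',.035,None,3)
E
```

```text
[ 0.04835509 -0.00678335  0.20546993] [0.47603117 0.27136397 0.06711166] 0.029513211814680508
tower 0.75 [299. 167. 314. 188.] [306, 177] [ 0.339 -0.099  0.035]
tower 0.64 [378. 270. 400. 291.] [389, 281] [0.481 0.345 0.035]
tower 0.58 [313. 201. 332. 218.] [322, 210] [0.414 0.041 0.035]
house 0.56 [208. 117. 229. 142.] [218, 129] [ 0.388 -0.525  0.035]
house 0.51 [378. 270. 397. 292.] [389, 281] [0.481 0.345 0.035]
house 0.25 [212. 153. 257. 184.] [238, 166] [ 0.474 -0.303  0.035]
tower 0.91 [226. 284. 245. 310.] [235, 295] [ 0.332 -0.106  0.035]
tower 0.89 [213. 236. 232. 264.] [222, 246] [0.411 0.035 0.035]
tower 0.66 [181. 168. 193. 194.] [188, 180] [0.502 0.301 0.035]
house 0.42 [252. 162. 319. 231.] [285, 201] [0.653 0.029 0.035]
```

Request:
play_rows(
  commands=[
    [[1,0.02,0,0.08,0],[1,0.02,0,0.15,0],[1,0.02,0,0.2,0],[1,0.02,0,0.206,0],[1,0.02,0,0.206,0],[1,0.02,0,0.206,0],[-0.4,0.02,0,0.206,0],[-0.4,0.02,0,0.206,0],[-0.4,0.02,0,0.206,0],[-0.4,0.02,0,0.206,0],[-0.4,0.02,0,0,0],[-0.4,0.02,0,-0.4,0]],
  ],
)

```text
clock: 54.95
tcp_pos: [0.4758, 0.2753, 0.1095]
orientation: [2.271, 2.17, -0.008]
contact_force: [0.4, 0.8, 0.8]
grip_width: 0.0596
gripper_force: 0.0
```

Request:
play_rows(
  commands=[
    [[-0.4,0,0,-0.4,0],[-0.4,0,0,-0.5,0],[-0.4,-0.3,0,-0.5,0],[-0.4,-0.5,0,-0.5,0],[-0.4,-0.5,0,-0.5,0],[-0.4,-0.5,0,-0.5,0],[-0.4,-0.5,0,-0.5,0],[-0.4,-0.5,0,-0.5,0]],
  ],
)

```text
clock: 55.62
tcp_pos: [0.4727, 0.1774, 0.21]
orientation: [-2.27, -2.171, -0.0]
contact_force: [-0.3, 0.3, 0.5]
grip_width: 0.0598
gripper_force: 0.0
```

```bash
python3 - <<'E'
from h import *
o=get_obs();print(o['tcp_pos'],o['contact_force'],o['clock'])
scan('wrist','tower house showbox',.035,'fin.png',3)
for n in('scene','side'): scan(n,'tower house sled showbox',.035,'fin_%s.png'%n,3)
a=np.hstack([cv2.resize(cv2.imread('pics/fin_scene.png')[190:330,220:450],(400,260)),cv2.resize(cv2.imread('pics/fin.png'),(400,300))[:260]]);cv2.imwrite('pics/final.png',a)
E
```

```text
[0.47267619 0.17740307 0.2100269 ] [-0.33107527  0.30612858  0.48031281] 55.6167
tower 0.72 [264.  72. 301. 112.] [282, 92] [0.477 0.276 0.035]
tower 0.69 [221. 275. 258. 333.] [238, 303] [0.413 0.041 0.035]
house 0.94 [254.   0. 300.  45.] [278, 21] [0.476 0.335 0.035]
showbox 0.77 [179.   1. 381. 149.] [281, 75] [0.476 0.291 0.035]
tower 0.87 [360. 257. 377. 281.] [369, 266] [0.479 0.276 0.035]
tower 0.82 [316. 199. 335. 219.] [322, 211] [0.417 0.044 0.035]
tower 0.63 [300. 166. 316. 189.] [307, 176] [ 0.337 -0.1    0.035]
house 0.76 [379. 269. 399. 292.] [389, 281] [0.48  0.345 0.035]
sled 0.93 [234. 227. 299. 293.] [266, 259] [0.674 0.056 0.035]
sled 0.63 [280. 219. 298. 237.] [290, 229] [0.545 0.027 0.035]
showbox 0.58 [330. 239. 426. 321.] [379, 280] [0.497 0.322 0.035]
tower 0.62 [214. 237. 232. 260.] [222, 246] [0.411 0.035 0.035]
tower 0.57 [224. 281. 250. 310.] [236, 294] [ 0.335 -0.106  0.035]
tower 0.55 [176. 176. 195. 202.] [187, 188] [0.477 0.276 0.035]
house 0.65 [168. 168. 179. 190.] [174, 179] [0.472 0.335 0.035]
sled 0.74 [254. 165. 318. 230.] [285, 202] [0.653 0.027 0.035]
sled 0.47 [143. 164. 223. 218.] [180, 190] [0.459 0.285 0.035]
sled 0.21 [299. 281. 366. 346.] [332, 312] [ 0.475 -0.316  0.035]
showbox 0.78 [142. 162. 223. 219.] [181, 189] [0.46  0.286 0.035]
```

```bash
python3 -c "
from bench import r
print(r.hand_in())"
```

```text
the job is handed in; nothing more can be done
None
```

I ran the whole sequence and handed the job in. The house and the grey tower stand in the show box, the sled is back at the loading end, and the dial read about 0.02 rad at its last check. The simulator did not report a pass or fail.

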